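Fetch the peeler from the blocked kettle-stand drawer

ROBOT

A 7-joint arm with a two-finger parallel gripper is mounted at the origin on a cart in front of the work surface, level with it; the furniture and walls round the work are solid. World frame = base frame: x ahead of the robot, y to its left, z up, the work surface at z = 0. Lengths are in m, angles in rad, forces in N, time in s.
With the tool pointing down it reaches from about 0.425 to 0.925 m from the base axis. Payload 6.8 kg.
Tool frame: the origin (TCP) lies midway between the tips of the shut fingers; the grasp point (between the pads) lies 19 mm behind it; z points along the fingers, y is the direction in which the jaws open and shut (so a half turn about z gives the same grasp; the last joint's range is limited). The gripper opens to 88 mm and grips with 3 to 60 N. Pads are 20 mm wide; open, the fingers measure 115 mm over their backs; the gripper's body (75 mm by 178 mm) begins 61 mm behind the grasp point.
Start: joints at [1.037, 0.477, 0.022, 1.555, -0.011, 1.109, -0.083], TCP at [0.279, -0.615, 0.223] pointing down, gripper open.
Joint ranges: [-2.96, 2.96], [-0.34, 2.1], [-1.41, 1.46], [0.24, 2.44], [-1.37, 4.51], [0.17, 1.92], [-2.96, 2.96]. Speed limits (rad/s): [2.39, 2.39, 3.14, 3.14, 3.14, 3.14, 3.14].

INTERFACE

Orientations are given as [roll, pitch, yaw] about the fixed x, y, z axes, in that order (R = Rz(yaw) Ry(pitch) Rx(roll)).
In Python, from plant import env gives the robot as it stands.
- The arm moves only by the tool arm_command, never from a script. Its argument "deltas" is a list that holds one entry, the list of rows, each a list of 7 numbers: the shift along the tool's x, y, z in units of 5 cm (1.0 is 5 cm), then the turn, a rotation vector about the tool's x, y, z in units of 8 degrees (1.0 is 8 degrees), then the opening, from 0 (shut) to 1 (fully open). In form: [[[tx, ty, tz, rx, ry, rz, gripper], ...]]. A call has 1 to 10 rows; each row shifts and turns the commanded pose from where the row before left it, along the tool's axes as they then stand; what a row does not reach is not made up. A row lasts 1/8 s, in which the tool goes at most 62.5 mm and 10.7 degrees, less where a joint would pass 70% of its speed; a pose out of reach is approached as far as the arm can. A call with a number of a shift or a turn outside -1 to 1 is refused whole. A call with a gripper value outside its range is refused whole. The fingers move at their own pace and stop on an object; the grip force is fixed at half the most. Time passes only in rows, so rows that do not move let the fingers close. It gives the time, the measured TCP pose, the force and the opening at its end, in the units of the state.
- env.read_state(): the state, without advancing time (a new reading comes with each control period).
- env.snapshot(name): name is "scene" or "top" or "wrist"; returns a dict with "image" (400x640x3 uint8, red, green, blue), "z_map" (400x640 float32, m along the optical axis (not along the pixel's ray), 0 where there is no reading), "camera_matrix" (3x3 intrinsics, pixels), "k1" (the pictures are not rectified: a ray, as slopes to the right and down, at radius r is drawn at 1 + k1 r^2 times it, then the intrinsics apply), "view" (4x4, takes a point from world to camera coordinates). Camera axes: x right, y down, z forward; pixel columns grow to the right and rows downward; lengths in m; the calibration is good to about 2 mm. A picture is of the moment at which its call begins.
- env.close_job(): hands the job in, once; it reports no verdict.
The state is a dict: "time_s": time; "joint_pos": joint angles; "joint_vel": joint speeds; "effort": joint torques, N m; "eef_pos": TCP position; "ee_rot": TCP orientation; "force": force on the tool from outside, world axes, zero at the start; "moment": the same for the moment, N m; "finger_gap": opening from 0.0 (shut) to 1.0 (fully open).
Only numpy, scipy, OpenCV 4.12 (cv2) and the standard library are available. Lean on these libraries where they do the work, as an engineer would, in place of code of your own. Each camera call takes 0.05 s, during which the arm holds its last target. There are 200 camera calls.

TASK

The peeler for the lemon is in the drawer under the kettle, but a pepper mill, a salt shaker and a spice jar stand in front, so the drawer cannot come out. First stand all three upright on the tray, then open the drawer, take the peeler out and lay it flat on the chopping board, along the board's length and wholly on it. At the end the drawer is fully shut and the mill, the shaker and the jar each stand again on the very spot where they stood at the start; do not tip any of the three over.

Things in the scene. Friction and masses are not known exactly. Their poses are not given: they have to be found in the camera images.
- pepper_mill: Tall turned wooden pepper mill with a ball head and a small steel tip, 58 mm across and 170 mm high, 0.18 kg; loose, stands in front of the drawer. Origin: centre of its underside, z up. Grip the ball head (48 mm across, centred 141 mm above the origin) or the body (up to 58 mm). Nothing on it turns.
- salt_shaker: Small clear salt shaker with a grey domed cap, 90 mm high, 0.1 kg; loose, stands in front of the drawer. Origin: centre of its underside, z up. It grips like a square post 40 mm wide whose faces look along its own x and y axes: close the fingers along its x or y axis, about 80 mm above the origin.
- spice_jar: Glass spice jar with a green lid, round, 46 mm across and 106 mm high, 0.11 kg; loose, stands in front of the drawer. Origin: centre of its underside, z up. Grip it about 88 mm above the origin.
- peeler: Yellow-handled vegetable peeler, 170 mm long, 25 mm wide, 18 mm high, 0.08 kg; loose, lies across the drawer, 38 to 58 mm behind the inside of its front, partly under the carcase's front edge until the drawer is opened; it rides with the drawer. Origin: middle of its underside; x along its length, y across it, z up. Grip it across (25 mm) near its middle.
- drawer_unit: White kettle stand with one drawer, fixed: 235 mm deep (x), 240 mm wide (y), 90 mm high; the kettle on it is set back 25 mm or more from the carcase's front edge. Origin: centre of its underside; -x is its front, toward the robot. The carcase begins 102 mm in front of the origin. The three blockers stand in a row along its y, about 95 mm apart, 262 to 275 mm in front of the origin.
- drawer (a joint): How far the drawer is open, m: 0 shut, 0.16 fully out along the unit's -x; starts ajar (0.05 to 0.065), moves with 1 to 2 N, stays where left. Dark front, 15 mm thick, top edge 78 mm above the worktop. Inside 193 x 202 mm, floor 18 mm and side walls 62 mm above the worktop; a teaspoon lies at the back. At 0.13 the peeler lies about 60 mm clear of the carcase.
- drawer_knob (a point): Centre of the round steel head of the drawer's knob, to pinch from above along the unit's y: 24 mm across, 15 mm long along x, 48 mm above the worktop, 22 mm in front of the drawer's front face; the knob's tip is 8 mm further out. Its axes are the unit's.
- tray: Dark wooden serving tray with two low brass handles, fixed: 220 mm (x) by 290 mm (y), its floor 8 mm above the worktop, rim 8 mm thick and 24 mm high; the handles over the rims at its two y ends are 44 mm high. Origin: centre of its underside. Stands to one side of the drawer unit, the chopping board to the other.
- chopping_board: Wooden chopping board, fixed, 426 mm long (x), 288 mm wide (y), 20 mm thick. Origin: centre of its underside. A lemon (83 x 58 x 58 mm), fixed, lies on it at x = +110 mm, y = +60 mm in the board's frame; the rest is free.
Mind the look-alikes: they are no part of the job. Several things have the shape of the pepper_mill; the one meant has the colours described above.

How it is judged:
On the way, in this order (a step that is already met when the one before it is completed fails the run):
1. the pepper mill, the salt shaker and the spice jar all stand upright and released on the tray (x of pepper_mill in the frame of tray between -0.085 and 0.085 m and y of pepper_mill in the frame of tray between -0.12 and 0.12 m and z of pepper_mill in the frame of tray between 0.003 and 0.016 m and angle between each of pepper_mill, salt_shaker, spice_jar's own z axis and vertical below 0.1 rad and linear speed of each of pepper_mill, salt_shaker, spice_jar below 0.05 m/s and contact force between each of pepper_mill, salt_shaker, spice_jar and the fingers below 0.1 N and x of salt_shaker in the frame of tray between -0.085 and 0.085 m and y of salt_shaker in the frame of tray between -0.12 and 0.12 m and z of salt_shaker in the frame of tray between 0.003 and 0.016 m and x of spice_jar in the frame of tray between -0.085 and 0.085 m and y of spice_jar in the frame of tray between -0.12 and 0.12 m and z of spice_jar in the frame of tray between 0.003 and 0.016 m), for 0.2 s.
2. the peeler lies flat and lengthwise on the chopping board, released (x of peeler in the frame of chopping_board between -0.13 and 0.13 m and y of peeler in the frame of chopping_board between -0.12 and 0.12 m and z of peeler in the frame of chopping_board between 0.014 and 0.026 m and angle between peeler's own z axis and vertical below 0.12 rad and angle between the x axis of peeler and the x axis of chopping_board, either way round below 0.3 rad and linear speed of peeler below 0.05 m/s and contact force between peeler and the fingers below 0.1 N), for 0.2 s.
At the end, for the whole second after the job is handed in: The peeler lies flat and released on the board (middle 24 mm in from the long edges, 83 mm from the short), within 0.3 rad of its length; the drawer is shut to 6 mm; mill, shaker and jar stand upright, released and at rest within 15 mm of where each stood at the start (all of step 2 and distance of each of pepper_mill, salt_shaker, spice_jar from where it was at the start of the episode below 0.015 m and angle between each of pepper_mill, salt_shaker, spice_jar's own z axis and vertical below 0.1 rad and linear speed of each of pepper_mill, salt_shaker, spice_jar below 0.02 m/s and contact force between each of pepper_mill, salt_shaker, spice_jar and the fingers below 0.1 N and value of joint drawer below 0.006 m); the robot touches nothing.
It fails at once if the pepper mill is tipped by more than 0.6 rad (angle between pepper_mill's own z axis and vertical above 0.6 rad).
It fails at once if the salt shaker is tipped by more than 0.6 rad (angle between salt_shaker's own z axis and vertical above 0.6 rad).
It fails at once if the spice jar is tipped by more than 0.6 rad (angle between spice_jar's own z axis and vertical above 0.6 rad).
It also fails if it takes over 152 s, if anything falls off the work surface, if the arm or the gripper's body presses on something with over 40 N, if the wrist force passes 120 N, or if a joint passes its speed limit or range.

## Working session

There is one attempt and no reset: what is moved stays moved. The work goes in short steps, Python scripts to look and compute and a tool call to move; the robot and the scene stay as the last step left them, time stands still between calls to the robot, and variables do not carry over. Pictures are saved under pics/ and viewed, about 12 in all and at most 16, crops included, and the job is handed in when it is done.

Besides the shell and the picture viewer there is one more tool, called after "Emit:" by a JSON object that holds its "api" and its "payload". arm_command: Moves the arm, as the interface text tells. Shifts and turns lie within -1 to 1; 1 stands for 5 cm of shift or 8 degrees of turn. Its arguments: {"type":"object","properties":{"deltas":{"type":"array"}},"required":["deltas"]}

```bash
ls; mkdir -p pics; python3 - <<'E'
from plant import env
import cv2,pickle
s=env.read_state();print(s)
for n in("scene","top"):
    d=env.snapshot(n);pickle.dump(d,open(f"{n}0.pkl","wb"));cv2.imwrite(f"pics/{n}0.png",d["image"][:,:,::-1]);print(d["camera_matrix"],d["k1"],d["view"])
E
```

```text
pics
{'time_s': 0.0, 'joint_pos': array([ 1.03691224,  0.47778911,  0.02233627,  1.55643562, -0.01150146,
        1.10930967, -0.08306658]), 'joint_vel': array([-2.75978732e-04,  1.70909972e-03,  7.60353858e-04,  9.44015657e-04,
       -2.68429416e-05, -1.60448437e-04,  1.56887238e-04]), 'effort': array([ 1.84961700e-04, -5.82844520e+01,  1.53481118e+00, -2.72613412e+01,
       -5.42647939e-02,  1.68788427e-02,  1.56603828e-04]), 'eef_pos': array([ 0.27853786, -0.61418913,  0.22169572]), 'ee_rot': array([-3.13978378e+00,  1.31502182e-04,  4.25841824e-01]), 'force': array([-0.49537187, -0.00677068, -0.1046276 ]), 'moment': array([-0.01304268,  0.00277322, -0.00147806]), 'finger_gap': 1.0021729927010414}
[[389.39996811   0.         317.52399348]
 [  0.         389.39996811 202.08840557]
 [  0.           0.           1.        ]] -0.04296611222340812 [[-0.63032721 -0.77631238  0.00516661  0.34474421]
 [-0.55060783  0.44235484 -0.70792176  0.34840394]
 [ 0.54728295 -0.44906712 -0.70627197  0.98597597]
 [ 0.          0.          0.          1.        ]]
[[409.77749387   0.         321.12338971]
 [  0.         409.77749387 208.1910705 ]
 [  0.           0.           1.        ]] -0.08465142603627765 [[-0.1686143  -0.98567337  0.00415062  0.11515835]
 [-0.95136896  0.16164174 -0.26223853  0.51681487]
 [ 0.25781062 -0.04816594 -0.96499416  1.0905092 ]
 [ 0.          0.          0.          1.        ]]
```

View pics/scene0.png

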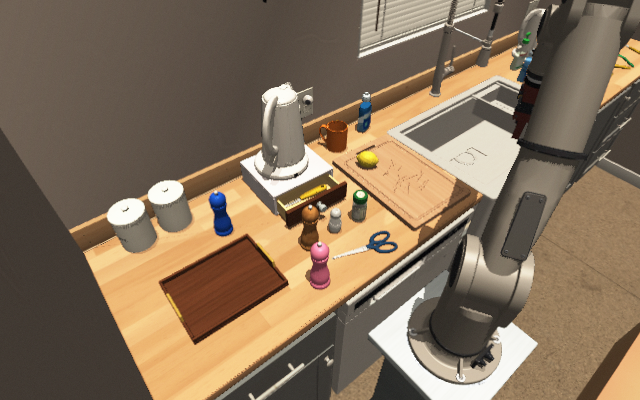

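View pics/top0.png

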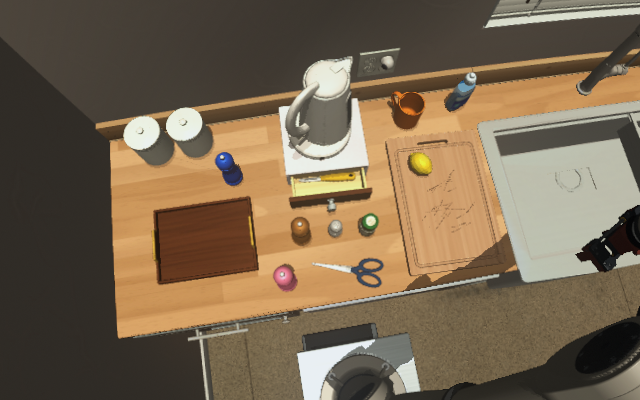

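The scene shows three mills: brown wood at top (300,228), pink (285,276) and blue (228,167). The brown one in front of the drawer fits the description. The shaker is at (335,228), the jar at (369,222), the peeler at (335,178), the knob at (332,206), the tray at (206,240) and the board at (447,205). Next I confirm with a crop and measure.

```bash
cat > h.py <<'E'
import numpy as np,cv2,pickle
def cloud(d):
    K=d["camera_matrix"];z=d["z_map"];h,w=z.shape
    u,v=np.meshgrid(np.arange(w),np.arange(h))
    x=(u-K[0,2])/K[0,0];y=(v-K[1,2])/K[1,1]
    s=undist(x,y,d["k1"])
    P=np.stack([x/s*z,y/s*z,z],-1)
    V=d["view"];return (P-V[:3,3])@V[:3,:3]
def undist(x,y,k1):
    rd=np.hypot(x,y);r=rd.copy()
    for _ in range(20): r=rd/(1+k1*r*r)
    return 1+k1*r*r
def proj(d,P):
    V=d["view"];c=np.asarray(P)@V[:3,:3].T+V[:3,3];n=c[...,:2]/c[...,2:]
    n=n*(1+d["k1"]*(n**2).sum(-1,keepdims=True));K=d["camera_matrix"]
    return n*[K[0,0],K[1,1]]+K[:2,2]
def ray(d,px,h):  # world point on plane z=h
    K=d["camera_matrix"];x=(px[0]-K[0,2])/K[0,0];y=(px[1]-K[1,2])/K[1,1]
    s=undist(np.array(x),np.array(y),d["k1"]);V=d["view"];R=V[:3,:3]
    r=np.array([x/s,y/s,1])@R;o=-V[:3,3]@R;return o+r*(h-o[2])/r[2]
E
python3 - <<'E'
from h import *
d=pickle.load(open("top0.pkl","rb"));P=cloud(d)
im=d["image"][:,:,::-1]
a=cv2.resize(im[130:300,255:425],(600,600),interpolation=cv2.INTER_CUBIC);cv2.imwrite("pics/crop0.png",a)
def show(n,u,v): print(n,np.round(P[v,u],3))
for n,u,v in[("mill",300,224),("shaker",335,226),("jar",369,220),("knob",332,205),("table",270,215),("trayfloor",206,240),("board",440,230),("unit top",290,140),("pink",285,274),("front",332,196),("peeler",335,178),("sciss",370,285)]:show(n,u,v)
# clouds of the three by height: both cameras
d2=pickle.load(open("scene0.pkl","rb"));P2=cloud(d2)
for nm,Q in(("top",P),("scene",P2)):
  q=Q.reshape(-1,3)
  for n,u,v,z0,z1 in[("mill",300,224,.12,.162),("mill tip",300,224,.158,.19),("shaker",335,226,.06,.1),("jar",369,220,.095,.12)]:
    c=P[v,u];m=(np.hypot(*(q[:,:2]-c[:2]).T)<.045)&(q[:,2]>z0)&(q[:,2]<z1);k=q[m]
    if len(k)<4: print(nm,n,len(k));continue
    # circle fit
    A=np.c_[2*k[:,:2],np.ones(len(k))];s=np.linalg.lstsq(A,(k[:,:2]**2).sum(1),rcond=None)[0]
    print(nm,n,len(k),k.mean(0).round(4),k.min(0).round(3),k.max(0).round(3),"circ",s[:2].round(4),np.sqrt(s[2]+s[0]**2+s[1]**2).round(4))
  for n,box,z0,z1 in[("board",[.25,1.0,-.6,-.1],.014,.026),("unit",[.3,1.1,-.1,.4],.085,.095),("trayrim",[.2,.9,.1,.8],.02,.03),("front",[.3,.8,-.2,.3],.072,.082)]:
    m=(q[:,0]>box[0])&(q[:,0]<box[1])&(q[:,1]>box[2])&(q[:,1]<box[3])&(q[:,2]>z0)&(q[:,2]<z1);k=q[m]
    if len(k)<10: print(n,len(k));continue
    print(nm,n,len(k),k[:,2].mean().round(4),cv2.minAreaRect(k[:,:2].astype(np.float32)))
E
```

```text
mill [0.469 0.092 0.171]
shaker [ 0.467 -0.001  0.088]
jar [ 0.464 -0.094  0.105]
knob [ 0.536 -0.006  0.058]
table [ 0.553  0.178 -0.004]
trayfloor [0.506 0.373 0.009]
board [ 0.418 -0.308  0.022]
unit top [0.733 0.082 0.107]
pink [0.352 0.149 0.155]
front [ 0.556 -0.009  0.079]
peeler [ 0.621 -0.031  0.039]
sciss [ 0.298 -0.075  0.012]
top mill 276 [0.4675 0.0933 0.1507] [0.446 0.069 0.12 ] [0.496 0.117 0.161] circ [0.4698 0.0932] 0.0182
top mill tip 61 [0.47   0.0923 0.1619] [0.456 0.077 0.158] [0.486 0.107 0.173] circ [0.4706 0.0917] 0.01
top shaker 134 [ 0.4678 -0.004   0.0836] [ 0.453 -0.022  0.062] [0.487 0.012 0.095] circ [ 0.469  -0.0045] 0.0125
top jar 224 [ 0.4596 -0.0966  0.1055] [ 0.439 -0.12   0.095] [ 0.484 -0.075  0.111] circ [ 0.4599 -0.0967] 0.0165
top board 12545 0.0199 ((0.5922108888626099, -0.34478405117988586), (0.49103716015815735, 0.5940828323364258), 88.47440338134766)
top unit 2592 0.0903 ((0.7388131618499756, 0.09103286266326904), (0.6687791347503662, 0.33504191040992737), 52.1870231628418)
top trayrim 1481 0.0246 ((0.5440810918807983, 0.3839031159877777), 
[... 454 characters left out ...]
[ 0.451 -0.02   0.061] [0.482 0.012 0.092] circ [ 0.466  -0.0026] 0.0119
scene jar 151 [ 0.4567 -0.0957  0.1046] [ 0.437 -0.12   0.095] [ 0.481 -0.074  0.109] circ [ 0.4582 -0.0971] 0.0173
scene board 6308 0.02 ((0.5884159803390503, -0.34735342860221863), (0.4961128234863281, 0.5949691534042358), 89.3174819946289)
scene unit 1844 0.0897 ((0.6650325655937195, 0.11421994864940643), (0.5888205170631409, 0.4363207519054413), 23.043643951416016)
scene trayrim 1484 0.0243 ((0.60801100730896, 0.3820848762989044), (0.5659357905387878, 0.5619439482688904), 88.83806610107422)
scene front 536 0.0768 ((0.5893696546554565, 0.06651806831359863), (0.4127618670463562, 0.3898966610431671), 22.90916633605957)
```

View pics/crop0.png

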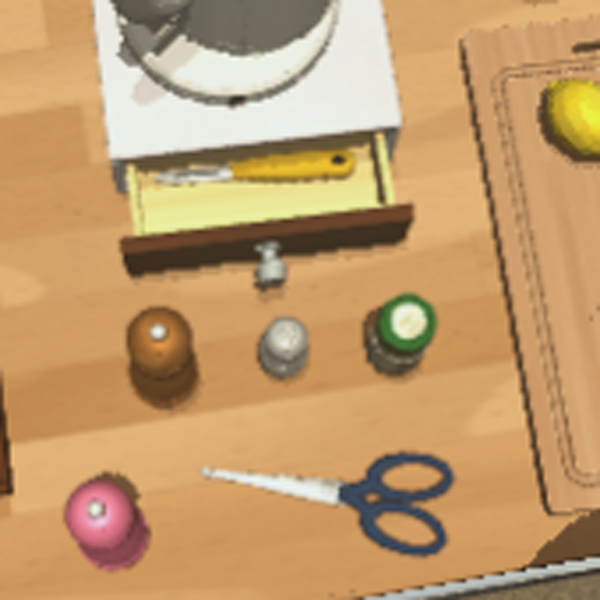

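Crop: the brown mill with its steel tip is at crop (158,340), so it is the right one. The shaker is at (284,340), the jar at (408,322), and the scissors lie between the robot and the row. Next come frame yaws and positions.

```bash
python3 - <<'E'
from h import *
d=pickle.load(open("top0.pkl","rb"));P=cloud(d)
c=lambda x,y:(x/3.529+255-.35,y/3.529+130-.35)
def edge(n,a,b,z):
    A,B=ray(d,a,z),ray(d,b,z);e=B-A;print(n,A.round(4),B.round(4),"len",np.linalg.norm(e).round(4),"ang",np.degrees(np.arctan2(e[1],e[0])).round(2))
edge("drawer front top",c(122,240),c(410,206),.078)
edge("unit front top",c(112,158),c(398,128),.09)
edge("knob",c(258,258),c(286,256),.048+.008)
edge("peeler",c(158,178),c(354,162),.036)
edge("board L",c(462,40),c(545,512),.02)
for r in(((154,210),(250,198)),((250,198),(258,270)),((258,270),(160,283)),((160,283),(154,210))): edge("tray",*r,.024)
# plane segmentation, connected components at heights
m=((P[...,2]>.015)&(P[...,2]<.026)).astype(np.uint8)
n,l,s,cc=cv2.connectedComponentsWithStats(m)
for i in range(1,n):
    if s[i,4]>700:
        r=cv2.minAreaRect(P[l==i][:,:2].astype(np.float32));print("comp",s[i],np.round(r[0],4),np.round(r[1],4),round(r[2],2))
for n,box,z0,z1 in[("front",[.5,.6,-.2,.2],.073,.084),("unit",[.62,.72,-.16,.2],.085,.095)]:
    q=P.reshape(-1,3);b=box;k=q[(q[:,0]>b[0])&(q[:,0]<b[1])&(q[:,1]>b[2])&(q[:,1]<b[3])&(q[:,2]>z0)&(q[:,2]<z1)]
    r=cv2.minAreaRect(k[:,:2].astype(np.float32));print(n,len(k),r)
k=P.reshape(-1,3);im=d["image"].reshape(-1,3).astype(int)
m=(k[:,0]>.55)&(k[:,0]<.68)&(abs(k[:,1])<.13)&(im[:,0]>150)&(im[:,2]<60)&(k[:,2]<.06);print("peeler handle",m.sum(),cv2.minAreaRect(k[m][:,:2].astype(np.float32)),k[m][:,2].max())
for z0,z1 in((.165,.2),(.09,.6)):
    m=(k[:,2]>z0)&(k[:,2]<z1)&(k[:,0]>.2)&(k[:,0]<.9)&(k[:,1]>-.2)&(k[:,1]<.65)
print(k[m].min(0),k[m].max(0))
E
```

```text
drawer front top [0.5718 0.1108 0.078 ] [ 0.5613 -0.1225  0.078 ] len 0.2336 ang -92.58
unit front top [0.6377 0.1083 0.09  ] [ 0.6245 -0.1241  0.09  ] len 0.2327 ang -93.24
knob [0.545  0.0045 0.056 ] [ 0.5428 -0.0183  0.056 ] len 0.0229 ang -95.39
peeler [0.6336 0.074  0.036 ] [ 0.62   -0.0914  0.036 ] len 0.1659 ang -94.68
board L [ 0.7215 -0.2096  0.02  ] [ 0.3064 -0.1895  0.02  ] len 0.4156 ang 177.23
tray [0.6186 0.5158 0.024 ] [0.607  0.2272 0.024 ] len 0.2888 ang -92.3
tray [0.607  0.2272 0.024 ] [0.3917 0.2315 0.024 ] len 0.2153 ang 178.87
tray [0.3917 0.2315 0.024 ] [0.4003 0.5132 0.024 ] len 0.2818 ang 88.27
tray [0.4003 0.5132 0.024 ] [0.6186 0.5158 0.024 ] len 0.2183 ang 0.68
comp [  386   130   120   146 11892] [ 0.5114 -0.3448] [0.2917 0.4283] 87.43
comp [ 293  168   70   28 1067] [ 0.6219 -0.0096] [0.2031 0.0678] 87.78
front 422 ((0.560924768447876, -0.006309501826763153), (0.23725910484790802, 0.0165705643594265), 87.50332641601562)
unit 1701 ((0.6762449741363525, -0.011457368731498718), (0.24013641476631165, 0.09376651048660278), 88.14058685302734)
peeler handle 209 ((0.6270551681518555, -0.03995998948812485), (0.09927733242511749, 0.022917035967111588), 83.19310760498047) 0.040584653051700885
[ 0.3289081  -0.19991765  0.09000072] [0.89999991 0.64995214 0.59659107]
```

Emit:
{"api": "arm_command", "payload": {"deltas": [[[0,0,-0.4,0,0,0.83,1],[0,0,-0.4,0,0,0.83,1],[0,0,-0.4,0,0,0.83,1],[0,0,-0.4,0,0,0.83,1],[0.5,-0.9,0,0,0,0,1],[0.5,-0.9,0,0,0,0,1],[0.5,-0.9,0,0,0,0,1],[0.5,-0.9,0,0,0,0,1],[0.5,-0.9,0,0,0,0,1],[0.5,-0.9,0,0,0,0,1]]]}}

```text
time_s: 1.35
eef_pos: [0.4394, -0.3489, 0.3024]
ee_rot: [-3.141, 0.0, -0.038]
force: [0.2, -1.2, 0.4]
finger_gap: 0.998
```

```bash
cat >> h.py <<'E'
def go(*targets,yaw=None):
    """print tool-frame deltas (units) from the measured pose through world targets, for constant yaw"""
    from plant import env
    s=env.read_state();p=s["eef_pos"].copy();y=s["ee_rot"][2] if yaw is None else yaw
    print("t",round(s["time_s"],2),"pos",p.round(4),"rot",s["ee_rot"].round(4),"gap",round(s["finger_gap"],3),"F",s["force"].round(1),"j",s["joint_pos"].round(2))
    for t in targets:
        d=(np.array(t)-p)/.05;c,n=np.cos(y),np.sin(y)
        print(np.round(t,4),"->",np.round([c*d[0]+n*d[1],n*d[0]-c*d[1],-d[2]],2));p=np.array(t,float)
E
python3 -c "
from h import *
go((.4695,.0932,.303),(.4695,.0932,.125))"
```

```text
t 1.35 pos [ 0.4394 -0.3489  0.3024] rot [-3.1414e+00  4.0000e-04 -3.7800e-02] gap 0.998 F [ 0.2 -1.2  0.4] j [ 0.57  0.22 -0.01  1.73  0.    1.19 -1.05]
[0.4695 0.0932 0.303 ] -> [ 0.27 -8.86 -0.01]
[0.4695 0.0932 0.125 ] -> [ 0.   -0.    3.56]
```

Emit:
{"api": "arm_command", "payload": {"deltas": [[[0.03,-1,0,0,0,0,1],[0.03,-1,0,0,0,0,1],[0.03,-1,0,0,0,0,1],[0.03,-1,0,0,0,0,1],[0.03,-1,0,0,0,0,1],[0.03,-1,0,0,0,0,1],[0.03,-0.9,0,0,0,0,1],[0,0,0,0,0,0,1]]]}}

```text
time_s: 2.35
eef_pos: [0.4622, -0.0026, 0.3026]
ee_rot: [-3.141, 0.0, -0.031]
force: [-0.4, 0.2, 0.1]
finger_gap: 0.998
```

```bash
python3 - <<'E'
from h import *
from plant import env
d=env.snapshot("wrist");pickle.dump(d,open("w1.pkl","wb"));cv2.imwrite("pics/w1.png",d["image"][:,:,::-1])
go((.4695,.0932,.303),(.4695,.0932,.125))
P=cloud(d);print(P[200,320],(-d["view"][:3,3]@d["view"][:3,:3]).round(3))
E
```

```text
t 2.4 pos [ 0.4622 -0.0051  0.3025] rot [ 3.1414e+00  4.0000e-04 -3.4400e-02] gap 0.999 F [-0.3 -1.  -0.4] j [ 0.17  0.06 -0.31  1.92  0.02  1.16 -1.75]
[0.4695 0.0932 0.303 ] -> [ 0.08 -1.97 -0.01]
[0.4695 0.0932 0.125 ] -> [ 0.   -0.    3.56]
[ 0.39865281 -0.0022148   0.00066697] [ 0.545 -0.005  0.465]
```

View pics/w1.png

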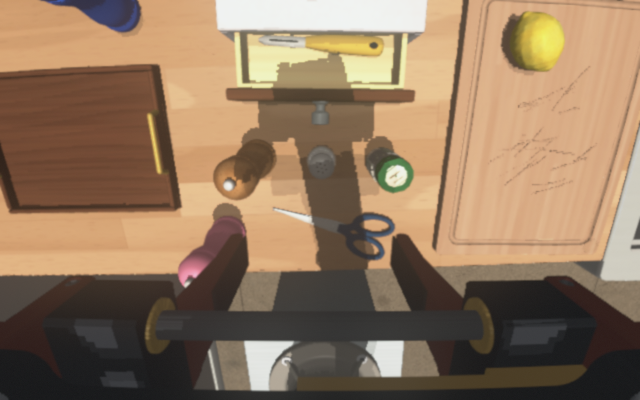

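Wrist view: the mill tip is at (229,186), the shaker cap at (321,157), the jar lid at (397,174), the knob at (320,112) and the peeler at (322,44). The shaker's yaw isn't readable yet.

```bash
python3 - <<'E'
from h import *
d=pickle.load(open("w1.pkl","rb"))
a=cv2.resize(d["image"][60:220,200:430,::-1],None,fx=3.4,fy=3.4,interpolation=cv2.INTER_CUBIC);cv2.imwrite("pics/w1c.png",a)
for n,p,z in(("mill tip",(229,186),.168),("shaker",(321,157),.088),("jar",(397,174),.106),("knob",(320,113),.055),("frontL",(227,94),.078),("frontR",(414,95),.078),("front mid back",(320,90),.078),("lemon",(538,40),.049),("tray r far",(160,66),.024),("tray r near",(179,208),.024)): print(n,ray(d,p,z).round(4))
P=cloud(d);q=P.reshape(-1,3)
for n,c,z0,z1 in(("mill",(.4695,.0932),.13,.16),("shaker",(.468,-.004),.06,.1),("jar",(.459,-.097),.095,.12)):
    k=q[(np.hypot(*(q[:,:2]-c).T)<.045)&(q[:,2]>z0)&(q[:,2]<z1)];print(n,len(k),k.min(0).round(4),k.max(0).round(4),((k.min(0)+k.max(0))/2).round(4))
E
```

```text
mill tip [0.4697 0.0917 0.168 ]
shaker [ 0.4841 -0.0058  0.088 ]
jar [ 0.4629 -0.1002  0.106 ]
knob [ 0.5382 -0.0063  0.055 ]
frontL [0.5656 0.1094 0.078 ]
frontR [ 0.5571 -0.1246  0.078 ]
front mid back [ 0.5662 -0.0071  0.078 ]
lemon [ 0.6241 -0.2939  0.049 ]
tray r far [0.6098 0.2158 0.024 ]
tray r near [0.3996 0.224  0.024 ]
mill 1418 [0.4472 0.0677 0.1319] [0.4955 0.1172 0.16  ] [0.4714 0.0924 0.1459]
shaker 555 [ 0.454  -0.0229  0.06  ] [0.4873 0.0106 0.0918] [ 0.4706 -0.0062  0.0759]
jar 1077 [ 0.4385 -0.1198  0.095 ] [ 0.484  -0.0747  0.1092] [ 0.4613 -0.0972  0.1021]
```

View pics/w1c.png

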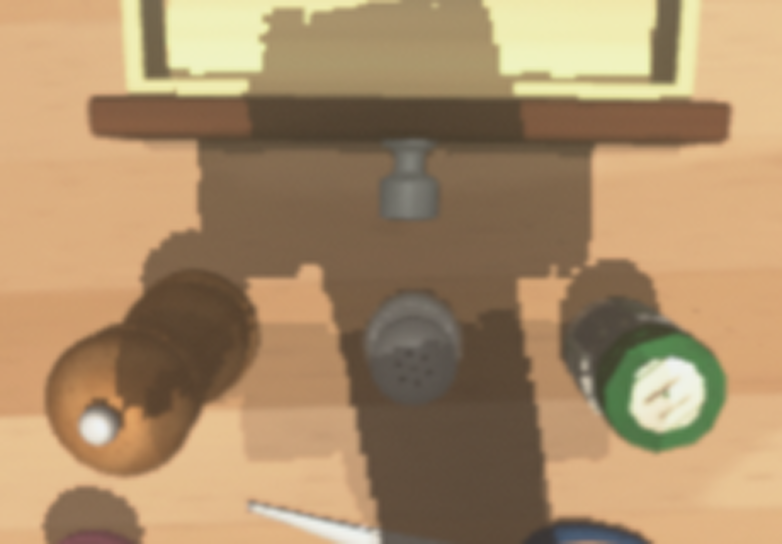

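Crop: the mill head, the shaker dome at crop (413,368) with its holes, the jar lid at (667,392) and the knob at (410,195). All positions agree between cameras to about 2 mm. Taking the mill first.

Emit:
{"api": "arm_command", "payload": {"deltas": [[[0.05,-1,0,0,0,0,1],[0.05,-0.95,0,0,0,0,1],[0,0,0.6,0,0,0,1],[0,0,0.6,0,0,0,1],[0,0,0,0,0,0,1]]]}}

```text
time_s: 3.02
eef_pos: [0.4697, 0.089, 0.2407]
ee_rot: [3.14, 0.005, -0.04]
force: [-0.1, -0.5, 0.8]
finger_gap: 0.998
```

```bash
python3 -c "
from h import *
go((.4705,.0927,.122),(.4705,.0927,.24),(.559,.455,.24),(.559,.455,.131))"
```

```text
t 3.02 pos [0.4697 0.089  0.2407] rot [ 3.1398  0.0048 -0.0397] gap 0.998 F [-0.1 -0.5  0.8] j [ 0.04  0.16 -0.4   1.96  0.07  1.03 -2.  ]
[0.4705 0.0927 0.122 ] -> [ 0.01 -0.07  2.37]
[0.4705 0.0927 0.24  ] -> [ 0.   -0.   -2.36]
[0.559 0.455 0.24 ] -> [ 1.48 -7.31 -0.  ]
[0.559 0.455 0.131] -> [ 0.   -0.    2.18]
```

Emit:
{"api": "arm_command", "payload": {"deltas": [[[0.02,-0.07,0.6,0,0,0,1],[0,0,0.6,0,0,0,1],[0,0,0.6,0,0,0,1],[0,0,0.55,0,0,0,1],[0,0,0,0,0,0,1],[0,0,0,0,0,0,0],[0,0,0,0,0,0,0],[0,0,0,0,0,0,0],[0,0,0,0,0,0,0],[0,0,0,0,0,0,0]]]}}

```text
time_s: 4.28
eef_pos: [0.4725, 0.0946, 0.1255]
ee_rot: [-3.141, -0.001, -0.038]
force: [0.2, 0.1, 2.5]
finger_gap: 0.539
```

```bash
python3 -c "
from h import *
go()"
```

```text
t 4.28 pos [0.4725 0.0946 0.1255] rot [-3.1414e+00 -6.0000e-04 -3.7800e-02] gap 0.539 F [0.2 0.1 2.5] j [-0.    0.32 -0.38  2.08  0.17  0.78 -2.09]
```

Emit:
{"api": "arm_command", "payload": {"deltas": [[[0,0,-0.4,0,0,0,0],[0,0,-0.8,0,0,0,0],[0,0,-0.8,0,0,0,0],[0.2,-0.9,0,0,0,0,0],[0.2,-0.9,0,0,0,0,0],[0.2,-0.9,0,0,0,0,0],[0.2,-0.9,0,0,0,0,0],[0.2,-0.9,0,0,0,0,0],[0.2,-0.9,0,0,0,0,0],[0.2,-0.9,0,0,0,0,0]]]}}

```text
time_s: 5.52
eef_pos: [0.5542, 0.4076, 0.2243]
ee_rot: [3.141, 0.001, -0.038]
force: [1.9, -0.2, -1.0]
finger_gap: 0.542
```

```bash
python3 - <<'E'
from h import *
from plant import env
d=env.snapshot("top");cv2.imwrite("pics/t2.png",cv2.resize(d["image"][120:320,100:420,::-1],None,fx=2.4,fy=2.4))
go((.558,.45,.225),(.558,.45,.136))
E
```

```text
t 5.58 pos [0.5531 0.4146 0.2241] rot [-3.1369e+00  1.4000e-03 -3.2700e-02] gap 0.537 F [ 1.5  4.6 -0.4] j [-0.42  0.54 -0.46  1.49  0.25  1.17 -2.52]
[0.558 0.45  0.225] -> [ 0.07 -0.71 -0.02]
[0.558 0.45  0.136] -> [ 0.   -0.    1.78]
```

View pics/t2.png

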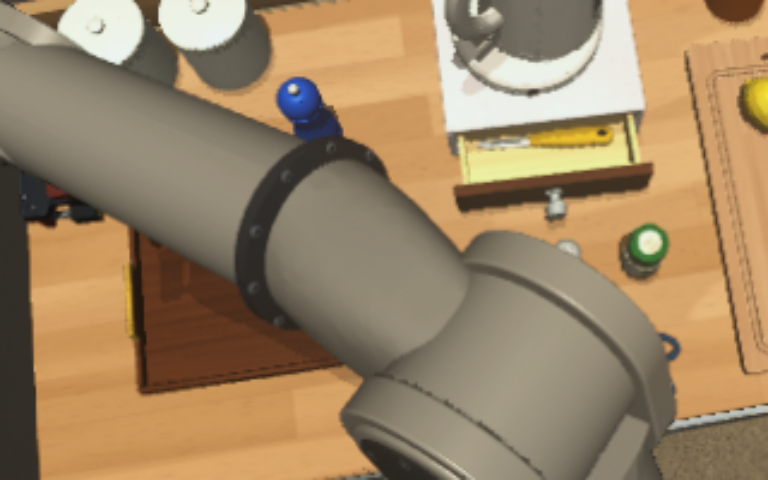

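The top view is mostly covered by the arm. The mill left its place, and the drawer, jar and shaker are undisturbed.

Emit:
{"api": "arm_command", "payload": {"deltas": [[[0.05,-0.5,0,0,0,0,0],[0,0,0.5,0,0,0,0],[0,0,0.5,0,0,0,0],[0,0,0.4,0,0,0,0],[0,0,0.2,0,0,0,0],[0,0,0,0,0,0,0],[0,0,0,0,0,0,0]]]}}

```text
time_s: 6.45
eef_pos: [0.558, 0.432, 0.1462]
ee_rot: [-3.14, -0.001, -0.038]
force: [0.6, -0.2, -1.6]
finger_gap: 0.539
```

```bash
python3 -c "
from h import *
go((.558,.45,.134))"
```

```text
t 6.45 pos [0.558  0.432  0.1462] rot [-3.1404e+00 -1.2000e-03 -3.7900e-02] gap 0.539 F [ 0.6 -0.2 -1.6] j [-0.46  0.63 -0.43  1.52  0.29  1.05 -2.57]
[0.558 0.45  0.134] -> [-0.01 -0.36  0.24]
```

Emit:
{"api": "arm_command", "payload": {"deltas": [[[0,-0.3,0,0,0,0,0],[0,0,0.13,0,0,0,0],[0,0,0.1,0,0,0,0],[0,0,0,0,0,0,0],[0,0,0,0,0,0,0.8],[0,0,0,0,0,0,0.8],[0,0,0,0,0,0,0.8],[0,0,0,0,0,0,1],[0,0,-0.5,0,0,0,1],[0,0,-0.9,0,0,0,1]]]}}

```text
time_s: 7.7
eef_pos: [0.5572, 0.4454, 0.2023]
ee_rot: [3.139, 0.003, -0.038]
force: [-0.1, -0.2, 0.8]
finger_gap: 0.996
```

```bash
python3 -c "
from h import *
go((.469,-.005,.225),(.469,-.005,.2))"
```

```text
t 7.7 pos [0.5572 0.4454 0.2023] rot [ 3.1386e+00  3.1000e-03 -3.7700e-02] gap 0.996 F [-0.1 -0.2  0.8] j [-0.47  0.6  -0.44  1.44  0.27  1.16 -2.57]
[ 0.469 -0.005  0.225] -> [-1.42  9.07 -0.45]
[ 0.469 -0.005  0.2  ] -> [ 0.  -0.   0.5]
```

Next I move over the shaker, stop high, and take a wrist look.

Emit:
{"api": "arm_command", "payload": {"deltas": [[[0,0,-0.5,0,0,0,1],[-0.15,1,0,0,0,0,1],[-0.15,1,0,0,0,0,1],[-0.15,1,0,0,0,0,1],[-0.15,1,0,0,0,0,1],[-0.15,1,0,0,0,0,1],[-0.15,1,0,0,0,0,1],[-0.15,1,0,0,0,0,1],[-0.2,1,0,0,0,0,1],[-0.2,0.9,0,0,0,0,1]]]}}

```text
time_s: 8.95
eef_pos: [0.4683, 0.0027, 0.2289]
ee_rot: [3.141, -0.001, -0.039]
force: [2.0, 0.1, 1.1]
finger_gap: 1.003
```

```bash
python3 - <<'E'
from h import *
from plant import env
env.snapshot("top");env.snapshot("top")
d=env.snapshot("wrist");pickle.dump(d,open("w2.pkl","wb"));P=cloud(d)
c=proj(d,np.array([.469,-.0045,.085])).astype(int);print(c)
x0,y0=max(c[0]-60,0),max(c[1]-50,0)
cv2.imwrite("pics/w2.png",cv2.resize(d["image"][y0:y0+100,x0:x0+120,::-1],None,fx=6,fy=6,interpolation=cv2.INTER_CUBIC))
q=P.reshape(-1,3)
for z0,z1 in((.06,.1),(.03,.06),(.005,.03),(.08,.1)):
    k=q[(np.hypot(*(q[:,:2]-(.468,-.004)).T)<.045)&(q[:,2]>z0)&(q[:,2]<z1)];print(len(k),k.min(0).round(4),k.max(0).round(4),((k.min(0)+k.max(0))/2).round(4))
go((.469,-.0045,.061))
# placed mill
t=env.snapshot("top");T=cloud(t).reshape(-1,3)
k=T[(np.hypot(*(T[:,:2]-(.557,.445)).T)<.05)&(T[:,2]>.13)&(T[:,2]<.2)];print("mill on tray",len(k),len(k) and k.min(0),len(k) and k.max(0))
E
```

```text
[321 186]
819 [ 0.4542 -0.0224  0.06  ] [0.4873 0.0108 0.0923] [ 0.4707 -0.0058  0.0761]
319 [ 0.4637 -0.0279  0.0303] [0.4918 0.0147 0.0599] [ 0.4777 -0.0066  0.0451]
29 [ 0.482  -0.0233  0.0064] [0.4917 0.0118 0.0299] [ 0.4868 -0.0058  0.0182]
686 [ 0.4542 -0.0221  0.08  ] [0.4862 0.0098 0.0923] [ 0.4702 -0.0062  0.0862]
t 9.1 pos [0.4684 0.0021 0.2288] rot [ 3.1407e+00 -3.0000e-04 -4.2600e-02] gap 1.001 F [0.2 0.9 0.2] j [ 0.2   0.15 -0.37  2.    0.07  1.   -1.82]
[ 0.469  -0.0045  0.061 ] -> [0.02 0.13 3.36]
mill on tray 285 [0.53275396 0.42137706 0.13015326] [0.57974686 0.46891271 0.18150933]
```

View pics/w2.png

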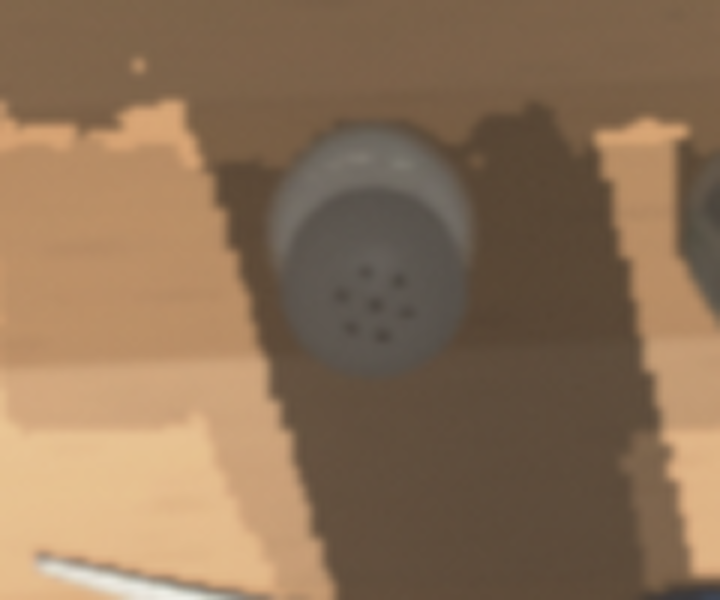

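The shaker cap has a ring of six holes round a centre hole at crop (376,303), turned about 15° in the world. I'll grip at a yaw of about +15° and check the gap; 40 mm reads 0.455.

Emit:
{"api": "arm_command", "payload": {"deltas": [[[0.03,0.15,0.3,0,0,-0.75,1],[0,0,0.3,0,0,-0.75,1],[0,0,0.6,0,0,-0.7,1],[0,0,0.6,0,0,0,1],[0,0,0.6,0,0,0,1],[0,0,0.6,0,0,0,1],[0,0,0.35,0,0,0,1],[0,0,0,0,0,0,1],[0,0,0,0,0,0,1]]]}}

```text
time_s: 10.28
eef_pos: [0.4708, -0.002, 0.0618]
ee_rot: [-3.141, -0.001, 0.271]
force: [-0.4, 0.2, 1.4]
finger_gap: 1.002
```

```bash
python3 - <<'E'
from h import *
go((.4695,-.0055,.061))
E
```

```text
t 10.28 pos [ 0.4708 -0.002   0.0618] rot [-3.1413e+00 -1.2000e-03  2.7070e-01] gap 1.002 F [-0.4  0.2  1.4] j [ 0.17  0.41 -0.35  2.15  0.23  0.62 -1.65]
[ 0.4695 -0.0055  0.061 ] -> [-0.04  0.06  0.02]
```

Emit:
{"api": "arm_command", "payload": {"deltas": [[[-0.03,0.06,0,0,0,0,1],[0,0,0,0,0,0,0.7],[0,0,0,0,0,0,0],[0,0,0,0,0,0,0],[0,0,0,0,0,0,0],[0,0,0,0,0,0,0],[0,0,0,0,0,0,0]]]}}

```text
time_s: 11.15
eef_pos: [0.4695, -0.0063, 0.0612]
ee_rot: [3.142, -0.0, 0.269]
force: [-0.1, -0.2, 0.9]
finger_gap: 0.623
```

```bash
python3 - <<'E'
from h import *
go((.46,.365,.17))
E
```

```text
t 11.15 pos [ 0.4695 -0.0063  0.0612] rot [ 3.1416e+00 -1.0000e-04  2.6940e-01] gap 0.623 F [-0.1 -0.2  0.9] j [ 0.17  0.41 -0.35  2.15  0.23  0.62 -1.64]
[0.46  0.365 0.17 ] -> [ 1.79 -7.21 -2.18]
```

The gap is 0.623 (55 mm), so the faces are about 30° off: the yaw is −15° or 45°. Release, turn to −15° and retry.

Emit:
{"api": "arm_command", "payload": {"deltas": [[[0,0,0,0,0,0,1],[0,0,0,0,0,0,1],[0,0,0,0,0,0,1],[0,0,0,0,0,0.95,1],[0,0,0,0,0,0.95,1],[0,0,0,0,0,0.95,1],[0,0,0,0,0,0.9,1],[0,0,0,0,0,0,0.7],[0,0,0,0,0,0,0.7],[0,0,0,0,0,0,0.7]]]}}

```text
time_s: 12.4
eef_pos: [0.4694, -0.0063, 0.0611]
ee_rot: [-3.141, 0.0, -0.253]
force: [0.2, -0.7, 0.5]
finger_gap: 0.715
```

Emit:
{"api": "arm_command", "payload": {"deltas": [[[0,0,0,0,0,0,0],[0,0,0,0,0,0,0],[0,0,0,0,0,0,0],[0,0,0,0,0,0,0]]]}}

```text
time_s: 12.9
eef_pos: [0.4694, -0.0063, 0.0611]
ee_rot: [3.142, 0.0, -0.254]
force: [-0.5, 0.5, 0.2]
finger_gap: 0.471
```

```bash
python3 - <<'E'
from h import *
go((.46,.365,.17))
E
```

```text
t 12.9 pos [ 0.4694 -0.0063  0.0611] rot [ 3.1416  0.     -0.2541] gap 0.471 F [-0.5  0.5  0.2] j [ 0.07  0.39 -0.22  2.16  0.15  0.61 -2.09]
[0.46  0.365 0.17 ] -> [-2.05 -7.14 -2.18]
```

Gap 0.471 (41 mm): the faces are aligned. Carry it to the tray at about (0.447, 0.36).

Emit:
{"api": "arm_command", "payload": {"deltas": [[[0,0,-0.7,0,0,0,0],[0,0,-0.9,0,0,0,0],[-0.3,-0.9,-0.2,0,0,0,0],[-0.28,-0.87,-0.1,0,0,0,0],[-0.28,-0.87,0,0,0,0,0],[-0.28,-0.87,0,0,0,0,0],[-0.28,-0.87,0,0,0,0,0],[-0.28,-0.87,0,0,0,0,0],[-0.28,-0.87,0,0,0,0,0],[-0.28,-0.87,0,0,0,0,0]]]}}

```text
time_s: 14.15
eef_pos: [0.4476, 0.3615, 0.1559]
ee_rot: [3.141, 0.0, -0.254]
force: [0.4, 0.4, -0.9]
finger_gap: 0.472
```

```bash
python3 - <<'E'
from h import *
go((.447,.36,.15),(.447,.36,.0705))
E
```

```text
t 14.15 pos [0.4476 0.3615 0.1559] rot [ 3.141   0.     -0.2543] gap 0.472 F [ 0.4  0.4 -0.9] j [-0.48  0.42 -0.39  1.84  0.19  0.92 -2.78]
[0.447 0.36  0.15 ] -> [-0.    0.03  0.12]
[0.447  0.36   0.0705] -> [ 0.   -0.    1.59]
```

Emit:
{"api": "arm_command", "payload": {"deltas": [[[0,0,0.5,0,0,0,0],[0,0,0.5,0,0,0,0],[0,0,0.4,0,0,0,0],[0,0,0.25,0,0,0,0],[0,0,0.06,0,0,0,0],[0,0,0,0,0,0,0],[0,0,0,0,0,0,0]]]}}

```text
time_s: 15.02
eef_pos: [0.4484, 0.3607, 0.0714]
ee_rot: [-3.14, -0.001, -0.254]
force: [-0.6, -0.1, -0.2]
finger_gap: 0.468
```

```bash
python3 - <<'E'
from h import *
go((.447,.36,.0695))
E
```

```text
t 15.03 pos [0.4484 0.3607 0.0714] rot [-3.1405e+00 -8.0000e-04 -2.5430e-01] gap 0.468 F [-0.6 -0.1 -0.2] j [-0.51  0.53 -0.35  1.9   0.26  0.76 -2.83]
[0.447  0.36   0.0695] -> [-0.02  0.02  0.04]
```

Emit:
{"api": "arm_command", "payload": {"deltas": [[[0,0,0.03,0,0,0,0],[0,0,0,0,0,0,0],[0,0,0,0,0,0,0.8],[0,0,0,0,0,0,0.8],[0,0,0,0,0,0,1],[0,0,-0.5,0,0,0,1],[0,0,-1,0,0,0,1],[0,0,-1,0,0,-0.5,1],[0,0,0,0,0,-0.5,1],[0,0,0,0,0,-0.55,1]]]}}

```text
time_s: 16.27
eef_pos: [0.4482, 0.3605, 0.1951]
ee_rot: [-3.141, -0.001, -0.035]
force: [-0.4, 0.1, 0.0]
finger_gap: 0.999
```

```bash
python3 - <<'E'
from h import *
go((.460,-.097,.19),yaw=-.038)
E
```

```text
t 16.27 pos [0.4482 0.3605 0.1951] rot [-3.1407e+00 -1.4000e-03 -3.5500e-02] gap 0.999 F [-0.4  0.1  0. ] j [-0.43  0.38 -0.44  1.81  0.19  1.   -2.56]
[ 0.46  -0.097  0.19 ] -> [0.58 9.14 0.1 ]
```

Emit:
{"api": "arm_command", "payload": {"deltas": [[[0.06,0.92,0,0,0,0,1],[0.06,0.92,0,0,0,0,1],[0.06,0.92,0,0,0,0,1],[0.06,0.92,0,0,0,0,1],[0.06,0.92,0,0,0,0,1],[0.06,0.92,0,0,0,0,1],[0.06,0.92,0,0,0,0,1],[0.06,0.92,0,0,0,0,1],[0.06,0.92,0,0,0,0,1],[0.06,0.88,0,0,0,0,1]]]}}

```text
time_s: 17.52
eef_pos: [0.4606, -0.1, 0.1944]
ee_rot: [3.141, -0.001, -0.038]
force: [0.2, 0.2, 0.5]
finger_gap: 1.004
```

```bash
python3 - <<'E'
from h import *
from plant import env
env.snapshot("wrist");d=env.snapshot("wrist");q=cloud(d).reshape(-1,3)
k=q[(np.hypot(*(q[:,:2]-(.46,-.097)).T)<.045)&(q[:,2]>.098)&(q[:,2]<.12)];print(len(k),k.min(0).round(4),k.max(0).round(4),((k.min(0)+k.max(0))/2).round(4))
t=env.snapshot("top");T=cloud(t).reshape(-1,3)
for c,z0,z1 in(((.557,.445),.12,.2),((.448,.36),.06,.12)):
    k=T[(np.hypot(*(T[:,:2]-c).T)<.05)&(T[:,2]>z0)&(T[:,2]<z1)];print("tray",len(k),len(k) and ((k.min(0)+k.max(0))/2).round(4),k[:,2].max())
go((.460,-.097,.069))
E
```

```text
1962 [ 0.4386 -0.1215  0.098 ] [ 0.4839 -0.0762  0.1087] [ 0.4612 -0.0989  0.1034]
tray 313 [0.5566 0.4454 0.1506] 0.18078250946622476
tray 160 [0.4497 0.3605 0.0818] 0.10339962738362952
t 17.68 pos [ 0.4603 -0.1007  0.1942] rot [ 3.1411 -0.     -0.0425] gap 1.005 F [0.7 0.8 1. ] j [ 0.27  0.19 -0.21  2.05  0.05  0.91 -1.58]
[ 0.46  -0.097  0.069] -> [-0.01 -0.07  2.5 ]
```

Emit:
{"api": "arm_command", "payload": {"deltas": [[[0,-0.05,0.65,0,0,0,1],[0,0,0.65,0,0,0,1],[0,0,0.65,0,0,0,1],[0,0,0.55,0,0,0,1],[0,0,0,0,0,0,1],[0,0,0,0,0,0,0.6],[0,0,0,0,0,0,0],[0,0,0,0,0,0,0],[0,0,0,0,0,0,0],[0,0,0,0,0,0,0]]]}}

```text
time_s: 18.92
eef_pos: [0.4609, -0.0961, 0.0694]
ee_rot: [3.141, -0.0, -0.038]
force: [0.2, 0.2, 1.5]
finger_gap: 0.514
```

```bash
python3 - <<'E'
from h import *
go((.46,-.098,.17),(.465,.285,.17))
E
```

```text
t 18.93 pos [ 0.4609 -0.0961  0.0694] rot [ 3.1415e+00 -5.0000e-04 -3.8000e-02] gap 0.514 F [0.2 0.2 1.5] j [ 0.24  0.38 -0.19  2.15  0.12  0.62 -1.65]
[ 0.46  -0.098  0.17 ] -> [-0.02  0.04 -2.01]
[0.465 0.285 0.17 ] -> [-0.19 -7.66 -0.  ]
```

Emit:
{"api": "arm_command", "payload": {"deltas": [[[0,0,-0.7,0,0,0,0],[0,0,-0.9,0,0,0,0],[0.12,-0.9,-0.2,0,0,0,0],[0.12,-0.95,-0.1,0,0,0,0],[0.12,-0.95,0,0,0,0,0],[0.12,-0.95,0,0,0,0,0],[0.12,-0.95,0,0,0,0,0],[0.12,-0.95,0,0,0,0,0],[0.12,-0.95,0,0,0,0,0],[0.12,-0.95,0,0,0,0,0]]]}}

```text
time_s: 20.18
eef_pos: [0.5228, 0.2807, 0.1638]
ee_rot: [3.141, 0.001, -0.038]
force: [0.4, -0.4, -1.1]
finger_gap: 0.516
```

```bash
python3 - <<'E'
from h import *
go((.525,.28,.16),(.525,.28,.078))
E
```

```text
t 20.18 pos [0.5228 0.2807 0.1638] rot [ 3.141e+00  5.000e-04 -3.800e-02] gap 0.516 F [ 0.4 -0.4 -1.1] j [-0.32  0.43 -0.36  1.79  0.18  0.95 -2.36]
[0.525 0.28  0.16 ] -> [0.04 0.01 0.08]
[0.525 0.28  0.078] -> [ 0.   -0.    1.64]
```

Emit:
{"api": "arm_command", "payload": {"deltas": [[[0,0,0.6,0,0,0,0],[0,0,0.5,0,0,0,0],[0,0,0.4,0,0,0,0],[0,0,0.2,0,0,0,0],[0,0,0.02,0,0,0,0],[0,0,0,0,0,0,0],[0,0,0,0,0,0,0]]]}}

```text
time_s: 21.05
eef_pos: [0.5234, 0.2798, 0.0789]
ee_rot: [-3.141, -0.001, -0.038]
force: [-0.1, 0.3, -1.2]
finger_gap: 0.511
```

```bash
python3 - <<'E'
from h import *
go((.525,.28,.078))
E
```

```text
t 21.05 pos [0.5234 0.2798 0.0789] rot [-3.1408e+00 -1.2000e-03 -3.7800e-02] gap 0.511 F [-0.1  0.3 -1.2] j [-0.35  0.54 -0.33  1.86  0.23  0.79 -2.41]
[0.525 0.28  0.078] -> [ 0.03 -0.01  0.02]
```

Emit:
{"api": "arm_command", "payload": {"deltas": [[[0,0,0.02,0,0,0,0],[0,0,0,0,0,0,0.8],[0,0,0,0,0,0,0.8],[0,0,0,0,0,0,1],[0,0,0,0,0,0,1],[0,0,-0.5,0,0,0,1],[0,0,-1,0,0,0,1],[0,0,-1,0,0,0,1],[0,0,0,0,0,0,1],[0,0,0,0,0,0,1]]]}}

```text
time_s: 22.3
eef_pos: [0.5227, 0.2792, 0.2018]
ee_rot: [3.141, 0.0, -0.038]
force: [0.3, -0.7, -1.0]
finger_gap: 1.006
```

```bash
python3 - <<'E'
from h import *
from plant import env
d=env.snapshot("wrist");q=cloud(d).reshape(-1,3)
for n,c,z0,z1 in(("mill",(.557,.445),.13,.2),("shaker",(.45,.36),.06,.12),("jar",(.523,.28),.1,.13)):
    k=q[(np.hypot(*(q[:,:2]-c).T)<.05)&(q[:,2]>z0)&(q[:,2]<z1)];print(n,len(k),len(k) and ((k.min(0)+k.max(0))/2).round(4),k[:,2].max() if len(k) else 0)
cv2.imwrite("pics/w3.png",d["image"][:,:,::-1])
go((.47,-.005,.21),(.531,-.006,.18))
E
```

```text
mill 3924 [0.5561 0.441  0.1548] 0.17966432454687684
shaker 608 [0.4505 0.3525 0.0795] 0.09883877825717098
jar 2025 [0.5239 0.2777 0.1086] 0.11717344757033583
t 22.35 pos [0.5223 0.2789 0.201 ] rot [ 3.1404e+00  1.5000e-03 -3.7800e-02] gap 1.001 F [ 0.2  0.4 -0.8] j [-0.31  0.39 -0.37  1.76  0.16  1.02 -2.34]
[ 0.47  -0.005  0.21 ] -> [-0.83  5.71 -0.18]
[ 0.531 -0.006  0.18 ] -> [ 1.22 -0.03  0.6 ]
```

View pics/w3.png

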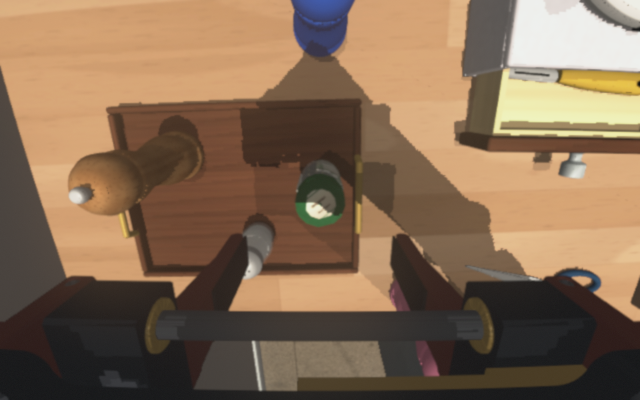

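Wrist view: the mill, shaker and jar all stand upright inside the tray rim, with the jar at (320,205), the shaker at (257,250) and the mill base at (185,155). Now the knob.

Emit:
{"api": "arm_command", "payload": {"deltas": [[[0.02,0.95,0,0,0,0,0.8],[0.02,0.95,0,0,0,0,0.6],[0.02,0.95,0,0,0,0,0.6],[0.02,0.95,0,0,0,0,0.6],[0.02,0.95,0,0,0,0,0.6],[0.02,0.95,0,0,0,0,0.6],[0,0,0,0,0,0,0.6]]]}}

```text
time_s: 23.22
eef_pos: [0.5169, -0.0102, 0.2005]
ee_rot: [3.14, 0.003, -0.045]
force: [0.7, 0.9, -0.4]
finger_gap: 0.599
```

```bash
python3 - <<'E'
from h import *
from plant import env
d=pickle.load(open("w1.pkl","rb"))
for v in (112,118,124): print(ray(d,(320.6,v),.058).round(4))
env.snapshot("wrist");d=env.snapshot("wrist");P=cloud(d);q=P.reshape(-1,3)
k=q[(abs(q[:,0]-.525)<.04)&(abs(q[:,1]+.006)<.025)&(q[:,2]>.045)&(q[:,2]<.064)];print("knob",len(k),k.min(0).round(4),k.max(0).round(4))
h=k[k[:,0]<.535];print(((h.min(0)+h.max(0))/2).round(4))
k=q[(abs(q[:,0]-.56)<.03)&(abs(q[:,1])<.2)&(q[:,2]>.073)&(q[:,2]<.083)];print("front",len(k),cv2.minAreaRect(k[:,:2].astype(np.float32)))
go((.531,-.006,.03))
E
```

```text
[ 0.5395 -0.0071  0.058 ]
[ 0.5318 -0.0069  0.058 ]
[ 0.524  -0.0066  0.058 ]
knob 458 [ 0.5236 -0.0181  0.0455] [0.5502 0.0052 0.0623]
[ 0.5293 -0.0064  0.0553]
front 3819 ((0.5617387294769287, -0.007094472646713257), (0.2366276979446411, 0.014775577001273632), 87.66998291015625)
t 23.32 pos [ 0.5174 -0.0054  0.201 ] rot [-3.1413e+00  2.2000e-03 -3.8500e-02] gap 0.6 F [ 0.7  0.2 -0.4] j [ 0.12  0.26 -0.27  1.94  0.08  0.96 -1.8 ]
[ 0.531 -0.006  0.03 ] -> [0.27 0.   3.42]
```

Emit:
{"api": "arm_command", "payload": {"deltas": [[[0.28,0,0.7,0,0,0,0.6],[0,0,0.9,0,0,0,0.6],[0,0,0.8,0,0,0,0.6],[0,0,0.7,0,0,0,0.6],[0,0,0.3,0,0,0,0.6],[0,0,0,0,0,0,0.5],[0,0,0,0,0,0,0],[0,0,0,0,0,0,0],[0,0,0,0,0,0,0],[0,0,0,0,0,0,0]]]}}

```text
time_s: 24.58
eef_pos: [0.5331, -0.0056, 0.0333]
ee_rot: [-3.141, -0.002, -0.038]
force: [-0.9, 1.5, 7.3]
finger_gap: 0.261
```

```bash
python3 - <<'E'
from h import *
go()
E
```

```text
t 24.57 pos [ 0.5331 -0.0056  0.0333] rot [-3.141e+00 -2.100e-03 -3.760e-02] gap 0.261 F [-0.9  1.5  7.3] j [ 0.07  0.52 -0.22  2.03  0.19  0.61 -1.89]
```

Emit:
{"api": "arm_command", "payload": {"deltas": [[[-0.15,0,0,0,0,0,0],[-0.25,0,0,0,0,0,0],[-0.25,0,0,0,0,0,0],[-0.25,0,0,0,0,0,0],[-0.25,0,0,0,0,0,0],[-0.25,0,0,0,0,0,0],[-0.25,0,0,0,0,0,0],[-0.15,0,0,0,0,0,0],[-0.1,0,0,0,0,0,0],[0,0,0,0,0,0,0]]]}}

```text
time_s: 25.82
eef_pos: [0.4377, -0.0018, 0.0332]
ee_rot: [-3.141, -0.002, -0.037]
force: [-0.7, 3.3, 11.8]
finger_gap: 0.263
```

```bash
python3 - <<'E'
from h import *
go()
E
```

```text
t 25.82 pos [ 0.4377 -0.0018  0.0332] rot [-3.1409e+00 -2.3000e-03 -3.7200e-02] gap 0.263 F [-0.7  3.3 11.8] j [ 0.06  0.41 -0.23  2.24  0.19  0.51 -1.93]
```

Emit:
{"api": "arm_command", "payload": {"deltas": [[[0,0,0,0,0,0,0.6],[0,0,0,0,0,0,0.6],[0,0,0,0,0,0,0.6],[0,0,-0.6,0,0,0,0.6],[0,0,-1,0,0,0,0.6],[0,0,-1,0,0,0,0.6],[0.6,0,-0.6,0,0,0,0.6],[0.6,0,0,0,0,-0.9,0.6],[0,0,0,0,0,-0.95,0.6],[0,0,0,0,0,-0.95,0.6]]]}}

```text
time_s: 27.08
eef_pos: [0.497, -0.005, 0.1917]
ee_rot: [-3.141, 0.001, 0.357]
force: [0.1, -1.0, -0.7]
finger_gap: 0.601
```

Emit:
{"api": "arm_command", "payload": {"deltas": [[[0,0,0,0,0,-0.95,0.6],[0,0,0,0,0,-0.95,0.6],[0,0,0,0,0,-0.95,0.6],[0,0,0,0,0,-0.95,0.6],[0,0,0,0,0,-0.95,0.6],[0,0,0,0,0,-0.95,0.6],[0,0,0,0,0,-0.95,0.6],[0,0,0,0,0,-0.95,0.6],[0,0,0,0,0,-0.85,0.6],[0,0,0,0,0,0,0.6]]]}}

```text
time_s: 28.32
eef_pos: [0.4968, -0.005, 0.1918]
ee_rot: [-3.141, 0.0, 1.532]
force: [0.3, -0.2, -0.0]
finger_gap: 0.6
```

```bash
python3 - <<'E'
from h import *
from plant import env
for n in("wrist","top"):
    d=env.snapshot(n);P=cloud(d);k=P.reshape(-1,3);im=d["image"].reshape(-1,3).astype(int)
    m=(k[:,0]>.46)&(k[:,0]<.66)&(abs(k[:,1])<.13)&(k[:,2]>.022)&(k[:,2]<.05)
    y=m&(im[:,0]>130)&(im[:,2]<55);print(n,y.sum(),m.sum())
    if y.sum()>20: print("handle",cv2.minAreaRect(k[y][:,:2].astype(np.float32)),k[y].min(0),k[y].max(0))
    if m.sum()>20: print(k[m].min(0),k[m].max(0))
    cv2.imwrite(f"pics/{n}4.png",d["image"][:,:,::-1]);pickle.dump(d,open(n+"4.pkl","wb"))
go((.53,-.01,.1))
E
```

```text
wrist 13 5024
[ 0.47583738 -0.11206648  0.02200273] [0.65988851 0.11371919 0.04999087]
top 0 288
[0.46003754 0.00832505 0.02201517] [0.65420094 0.11568442 0.04986324]
t 28.43 pos [ 0.4969 -0.0049  0.1919] rot [-3.1411  0.      1.5303] gap 0.6 F [ 0.2 -0.7 -0.4] j [ 0.33  0.26 -0.52  1.98  0.16  0.94 -0.31]
[ 0.53 -0.01  0.1 ] -> [-0.07  0.66  1.84]
```

View pics/wrist4.png

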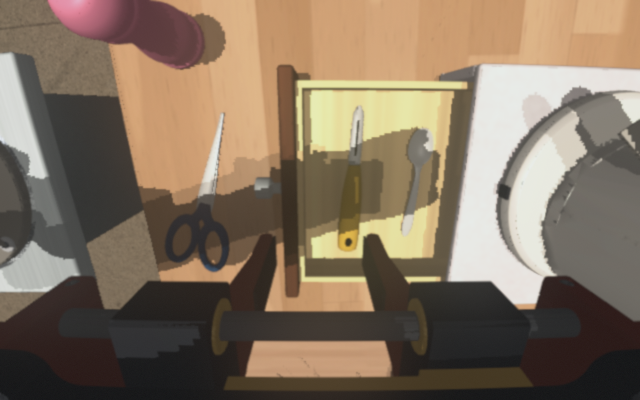

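Wrist view: the drawer is open. The peeler runs from its blade tip (359,108) to its handle end (347,249), clear of the carcase; the teaspoon is at (418,180).

```bash
python3 - <<'E'
from h import *
d=pickle.load(open("wrist4.pkl","rb"))
P=cloud(d);print(P[200,351],P[230,348],P[140,357])
A,B=ray(d,(359,107),.03),ray(d,(347,249),.034);print(A,B,(A+B)/2,np.linalg.norm(A-B),np.degrees(np.arctan2(*(A-B)[1::-1])))
print("carcase",ray(d,(448,95),.09),ray(d,(448,280),.09),"front in",ray(d,(297,180),.078), "front out",ray(d,(280,180),.078))
m=(A+B)/2
go((m[0],m[1],.12),(m[0],m[1],.0225))
E
```

```text
[ 0.53199087 -0.02418812  0.03440336] [ 0.52801411 -0.06022667  0.03673793] [0.54028774 0.04206356 0.02336658]
[0.54168808 0.07723483 0.03      ] [ 0.52683568 -0.08630907  0.034     ] [ 0.53426188 -0.00453712  0.032     ] 0.16426564528459733 84.810863191906
carcase [0.61046736 0.08481086 0.09      ] [ 0.62741778 -0.09807901  0.09      ] front in [0.47555405 0.01205162 0.078     ] front out [0.45911143 0.01270294 0.078     ]
t 28.43 pos [ 0.4969 -0.0049  0.1919] rot [-3.1411  0.      1.5303] gap 0.6 F [ 0.2 -0.7 -0.4] j [ 0.33  0.26 -0.52  1.98  0.16  0.94 -0.31]
[ 0.5343 -0.0045  0.12  ] -> [0.04 0.75 1.44]
[ 0.5343 -0.0045  0.0225] -> [0.   0.   1.95]
```

Emit:
{"api": "arm_command", "payload": {"deltas": [[[-0.1,0.74,0,0,0,0,0.55],[0,0,0.6,0,0,0.36,0.55],[0,0,0.7,0,0,0,0.55],[0,0,0.7,0,0,0,0.55],[0,0,0,0,0,0,0.55],[0,0,0,0,0,0,0.55]]]}}

```text
time_s: 29.18
eef_pos: [0.5347, -0.011, 0.0932]
ee_rot: [3.14, -0.0, 1.482]
force: [-0.7, 0.5, 0.1]
finger_gap: 0.55
```

```bash
python3 - <<'E'
from h import *
go((.5336,-.012,.0225))
E
```

```text
t 29.18 pos [ 0.5347 -0.011   0.0932] rot [ 3.1404e+00 -2.0000e-04  1.4821e+00] gap 0.55 F [-0.7  0.5  0.1] j [ 0.27  0.45 -0.46  1.98  0.28  0.77 -0.44]
[ 0.5336 -0.012   0.0225] -> [-0.02 -0.02  1.41]
```

Emit:
{"api": "arm_command", "payload": {"deltas": [[[0,-0.02,0.5,0,0,0,0.55],[0,0,0.5,0,0,0,0.55],[0,0,0.3,0,0,0,0.55],[0,0,0.1,0,0,0,0.55],[0,0,0,0,0,0,0.55],[0,0,0,0,0,0,0.55]]]}}

```text
time_s: 29.92
eef_pos: [0.5337, -0.011, 0.023]
ee_rot: [3.14, -0.0, 1.483]
force: [-0.1, -0.3, -0.2]
finger_gap: 0.55
```

```bash
python3 - <<'E'
from h import *
go((.5336,-.012,.0225))
E
```

```text
t 29.93 pos [ 0.5337 -0.011   0.023 ] rot [ 3.1401e+00 -1.0000e-04  1.4827e+00] gap 0.55 F [-0.1 -0.3 -0.2] j [ 0.22  0.56 -0.4   2.02  0.36  0.63 -0.51]
[ 0.5336 -0.012   0.0225] -> [-0.02  0.    0.01]
```

Emit:
{"api": "arm_command", "payload": {"deltas": [[[0,0,0,0,0,0,0],[0,0,0,0,0,0,0],[0,0,0,0,0,0,0],[0,0,0,0,0,0,0],[0,0,-0.4,0,0,0,0],[0,0,-0.8,0,0,0,0],[0,0,-0.9,0,0,0,0],[0,0,-0.9,0,0,0,0],[0,0,0,0,0,0,0]]]}}

```text
time_s: 31.05
eef_pos: [0.5351, -0.0108, 0.1754]
ee_rot: [3.135, -0.0, 1.482]
force: [-0.6, 0.3, -1.0]
finger_gap: 0.267
```

```bash
python3 - <<'E'
from h import *
go((.49,-.34,.17))
E
```

```text
t 31.05 pos [ 0.5351 -0.0108  0.1754] rot [ 3.1352e+00 -4.0000e-04  1.4824e+00] gap 0.267 F [-0.6  0.3 -1. ] j [ 0.32  0.34 -0.5   1.92  0.2   0.93 -0.37]
[ 0.49 -0.34  0.17] -> [-6.64 -0.32  0.11]
```

Emit:
{"api": "arm_command", "payload": {"deltas": [[[-0.96,-0.09,0,0,0,0,0],[-0.96,-0.09,0,0,0,0,0],[-0.96,-0.09,0,0,0,0,0],[-0.96,-0.09,0,0,0,0,0],[-0.96,-0.09,0,0,0,0,0],[-0.96,-0.09,0,0,0,0,0],[-0.96,-0.09,0,0,0,0,0],[0,0,0,0,0,0.9,0],[0,0,0,0,0,0.95,0],[0,0,0,0,0,0.95,0]]]}}

```text
time_s: 32.3
eef_pos: [0.4709, -0.3426, 0.1703]
ee_rot: [-3.139, -0.0, 1.087]
force: [0.5, -0.9, -0.4]
finger_gap: 0.267
```

Emit:
{"api": "arm_command", "payload": {"deltas": [[[0,0,0,0,0,0.95,0],[0,0,0,0,0,0.95,0],[0,0,0,0,0,0.95,0],[0,0,0,0,0,0.95,0],[0,0,0,0,0,0.95,0],[0,0,0,0,0,0.95,0],[0,0,0,0,0,0.95,0],[0,0,0,0,0,0.95,0],[0,0,0,0,0,0.5,0],[0,0,0,0,0,0,0]]]}}

```text
time_s: 33.55
eef_pos: [0.4712, -0.3425, 0.1706]
ee_rot: [-3.141, 0.003, -0.038]
force: [-0.2, -0.2, -0.7]
finger_gap: 0.263
```

```bash
python3 - <<'E'
from h import *
go((.475,-.343,.06),(.475,-.343,.0275))
E
```

```text
t 33.55 pos [ 0.4712 -0.3425  0.1706] rot [-3.1407e+00  2.5000e-03 -3.8300e-02] gap 0.263 F [-0.2 -0.2 -0.7] j [ 0.56  0.38 -0.05  1.83  0.02  0.93 -1.11]
[ 0.475 -0.343  0.06 ] -> [0.08 0.01 2.21]
[ 0.475  -0.343   0.0275] -> [ 0.   -0.    0.65]
```

Emit:
{"api": "arm_command", "payload": {"deltas": [[[0,0,0.6,0,0,0,0],[0,0,0.7,0,0,0,0],[0,0,0.7,0,0,0,0],[0,0,0.5,0,0,0,0],[0,0,0.2,0,0,0,0],[0,0,0.1,0,0,0,0],[0,0,0,0,0,0,0],[0,0,0,0,0,0,0]]]}}

```text
time_s: 34.55
eef_pos: [0.4726, -0.3434, 0.0331]
ee_rot: [3.141, -0.001, -0.039]
force: [-0.4, -0.1, -0.2]
finger_gap: 0.266
```

```bash
python3 - <<'E'
from h import *
go((.475,-.343,.026))
E
```

```text
t 34.55 pos [ 0.4726 -0.3434  0.0331] rot [ 3.1408e+00 -1.4000e-03 -3.9100e-02] gap 0.266 F [-0.4 -0.1 -0.2] j [ 0.56  0.57 -0.05  1.91  0.04  0.66 -1.12]
[ 0.475 -0.343  0.026] -> [ 0.05 -0.01  0.14]
```

Emit:
{"api": "arm_command", "payload": {"deltas": [[[0,0,0.1,0,0,0,0],[0,0,0.04,0,0,0,0],[0,0,0,0,0,0,0],[0,0,0,0,0,0,0.6],[0,0,0,0,0,0,0.6],[0,0,0,0,0,0,0.6],[0,0,-0.5,0,0,0,0.6],[0,0,-1,0,0,0,0.6],[0,0,-1,0,0,0,0.6],[0,0,-1,0,0,0,0.6]]]}}

```text
time_s: 35.8
eef_pos: [0.4719, -0.3429, 0.2019]
ee_rot: [3.142, -0.0, -0.039]
force: [0.5, -1.6, 0.1]
finger_gap: 0.596
```

```bash
python3 - <<'E'
from h import *
from plant import env
d=env.snapshot("wrist");pickle.dump(d,open("w5.pkl","wb"));cv2.imwrite("pics/w5.png",d["image"][:,:,::-1])
go((.4377,-.0018,.2),(.4377,-.0018,.033))
E
```

```text
t 35.85 pos [ 0.475  -0.3449  0.209 ] rot [ 3.1366 -0.0093 -0.0395] gap 0.601 F [ 1.4 -0.4  4.2] j [ 0.56  0.34 -0.05  1.79  0.02  1.   -1.11]
[ 0.4377 -0.0018  0.2   ] -> [-1.02 -6.83  0.18]
[ 0.4377 -0.0018  0.033 ] -> [ 0.   -0.    3.34]
```

View pics/w5.png

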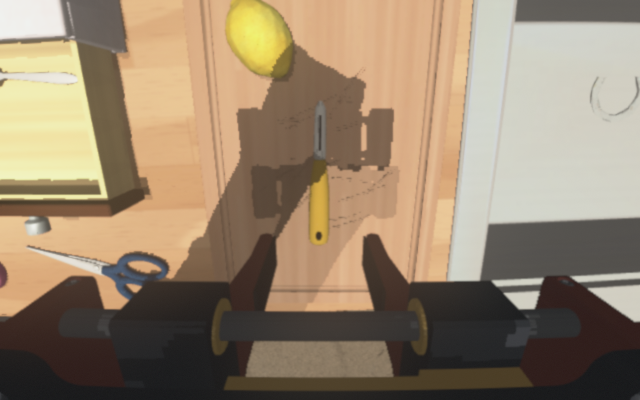

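Wrist view: the peeler lies flat on the board from (320,103) to (318,240), parallel to its length and clear of the lemon. Now the drawer.

Emit:
{"api": "arm_command", "payload": {"deltas": [[[-0.13,-0.97,0,0,0,0,0.6],[-0.13,-0.97,0,0,0,0,0.6],[-0.13,-0.97,0,0,0,0,0.6],[-0.14,-0.97,0,0,0,0,0.6],[-0.14,-0.97,0,0,0,0,0.6],[-0.14,-0.97,0,0,0,0,0.6],[-0.14,-0.97,0,0,0,0,0.6],[0,0,0.8,0,0,0,0.6],[0,0,0.5,0,0,0,0.6],[0,0,0,0,0,0,0.6]]]}}

```text
time_s: 37.1
eef_pos: [0.4364, -0.0019, 0.1338]
ee_rot: [3.141, 0.004, -0.039]
force: [-0.5, 0.7, 1.0]
finger_gap: 0.602
```

```bash
python3 - <<'E'
from h import *
from plant import env
env.snapshot("wrist");d=env.snapshot("wrist");q=cloud(d).reshape(-1,3)
k=q[(q[:,0]>.40)&(q[:,0]<.452)&(abs(q[:,1])<.03)&(q[:,2]>.045)&(q[:,2]<.064)];print("knob",len(k),k.min(0).round(4),k.max(0).round(4))
go((.4377,-.0018,.033))
E
```

```text
knob 642 [ 0.428  -0.0137  0.0452] [0.4518 0.01   0.0619]
t 37.2 pos [ 0.4383 -0.0019  0.1357] rot [-3.1415e+00 -5.0000e-04 -3.9400e-02] gap 0.6 F [0.4 0.4 0.5] j [ 0.11  0.22 -0.27  2.17  0.09  0.76 -1.83]
[ 0.4377 -0.0018  0.033 ] -> [-0.01 -0.    2.05]
```

Emit:
{"api": "arm_command", "payload": {"deltas": [[[0,0,0.6,0,0,0,0.6],[0,0,0.6,0,0,0,0.6],[0,0,0.5,0,0,0,0.6],[0,0,0.3,0,0,0,0.6],[0,0,0,0,0,0,0.5],[0,0,0,0,0,0,0],[0,0,0,0,0,0,0],[0,0,0,0,0,0,0],[0,0,0,0,0,0,0]]]}}

```text
time_s: 38.33
eef_pos: [0.4385, -0.0018, 0.0359]
ee_rot: [-3.141, -0.001, -0.039]
force: [-1.4, 0.2, 6.8]
finger_gap: 0.264
```

Emit:
{"api": "arm_command", "payload": {"deltas": [[[0.2,0,0,0,0,0,0],[0.35,0,0,0,0,0,0],[0.35,0,0,0,0,0,0],[0.35,0,0,0,0,0,0],[0.35,0,0,0,0,0,0],[0.35,0,0,0,0,0,0],[0.35,0,0,0,0,0,0],[0.35,0,0,0,0,0,0],[0.2,0,0,0,0,0,0],[0,0,0,0,0,0,0]]]}}

```text
time_s: 39.58
eef_pos: [0.5819, -0.0075, 0.036]
ee_rot: [-3.141, -0.003, -0.039]
force: [1.5, -0.4, 5.7]
finger_gap: 0.262
```

```bash
python3 - <<'E'
from h import *
go()
E
```

```text
t 39.58 pos [ 0.5819 -0.0075  0.036 ] rot [-3.1414e+00 -2.8000e-03 -3.9500e-02] gap 0.262 F [ 1.5 -0.4  5.7] j [ 0.07  0.57 -0.21  1.91  0.18  0.68 -1.86]
```

Emit:
{"api": "arm_command", "payload": {"deltas": [[[0.1,0,0,0,0,0,0],[0.1,0,0,0,0,0,0],[0.06,0,0,0,0,0,0],[0.04,0,0,0,0,0,0],[0.04,0,0,0,0,0,0],[0,0,0,0,0,0,0]]]}}

```text
time_s: 40.33
eef_pos: [0.5958, -0.0081, 0.0359]
ee_rot: [3.141, 0.002, -0.039]
force: [-5.4, -0.4, 13.0]
finger_gap: 0.261
```

```bash
python3 - <<'E'
from h import *
go()
E
```

```text
t 40.33 pos [ 0.5958 -0.0081  0.0359] rot [ 3.1411e+00  2.4000e-03 -3.9200e-02] gap 0.261 F [-5.4 -0.4 13. ] j [ 0.07  0.59 -0.21  1.87  0.18  0.7  -1.86]
```

Emit:
{"api": "arm_command", "payload": {"deltas": [[[0.06,0,0,0,0,0,0],[0,0,0,0,0,0,0]]]}}

```text
time_s: 40.58
eef_pos: [0.5958, -0.0082, 0.0358]
ee_rot: [3.14, 0.008, -0.039]
force: [-14.6, -0.1, 20.7]
finger_gap: 0.262
```

```bash
python3 - <<'E'
from h import *
go()
E
```

```text
t 40.58 pos [ 0.5958 -0.0082  0.0358] rot [ 3.1403  0.0082 -0.0392] gap 0.262 F [-14.6  -0.1  20.7] j [ 0.07  0.59 -0.21  1.87  0.18  0.71 -1.86]
```

The drawer is against its stop. Relax, release and lift, then fetch the jar.

Emit:
{"api": "arm_command", "payload": {"deltas": [[[-0.06,0,0,0,0,0,0],[0,0,0,0,0,0,0.5],[0,0,0,0,0,0,0.6],[0,0,0,0,0,0,0.6],[0,0,-0.6,0,0,0,0.6],[0,0,-0.9,0,0,0,0.6],[0,0,-1,0,0,0,0.8],[-0.2,0,-0.8,0,0,0,1],[0,0,0,0,0,0,1]]]}}

```text
time_s: 41.7
eef_pos: [0.589, -0.0076, 0.2035]
ee_rot: [-3.141, -0.006, -0.039]
force: [0.4, 0.0, -0.6]
finger_gap: 0.9
```

```bash
python3 - <<'E'
from h import *
go((.5234,.2798,.2),(.5234,.2798,.078))
E
```

```text
t 41.7 pos [ 0.589  -0.0076  0.2035] rot [-3.1412 -0.0062 -0.0393] gap 0.9 F [ 0.4  0.  -0.6] j [ 0.11  0.37 -0.25  1.78  0.11  1.   -1.8 ]
[0.5234 0.2798 0.2   ] -> [-1.54 -5.69  0.07]
[0.5234 0.2798 0.078 ] -> [ 0.   -0.    2.44]
```

Emit:
{"api": "arm_command", "payload": {"deltas": [[[-0.26,-0.95,0,0,0,0,1],[-0.26,-0.95,0,0,0,0,1],[-0.26,-0.95,0,0,0,0,1],[-0.26,-0.95,0,0,0,0,1],[-0.26,-0.95,0,0,0,0,1],[-0.2,-0.94,0,0,0,0,1],[0,0,0.6,0,0,0,1],[0,0,0,0,0,0,1],[0,0,0,0,0,0,1]]]}}

```text
time_s: 42.82
eef_pos: [0.5238, 0.2786, 0.17]
ee_rot: [3.141, 0.001, -0.04]
force: [-0.3, -0.1, -0.7]
finger_gap: 1.0
```

```bash
python3 - <<'E'
from h import *
from plant import env
d=env.snapshot("top");P=cloud(d).reshape(-1,3)
k=P[(P[:,0]>.5)&(P[:,0]<.66)&(abs(P[:,1]+.01)<.1)&(P[:,2]>.073)&(P[:,2]<.082)];print("front top",len(k),len(k)>5 and cv2.minAreaRect(k[:,:2].astype(np.float32)))
go((.5234,.2798,.078))
E
```

```text
front top 349 ((0.6231132745742798, -0.00989067554473877), (0.19841626286506653, 0.01883951760828495), 86.78622436523438)
t 42.88 pos [0.5241 0.2788 0.1705] rot [ 3.1415e+00 -3.0000e-04 -4.0600e-02] gap 1.005 F [ 1.2 -0.4 -0.4] j [-0.32  0.42 -0.35  1.79  0.17  0.96 -2.36]
[0.5234 0.2798 0.078 ] -> [-0.01 -0.02  1.85]
```

Emit:
{"api": "arm_command", "payload": {"deltas": [[[0,-0.02,0.6,0,0,0,1],[0,0,0.6,0,0,0,1],[0,0,0.45,0,0,0,1],[0,0,0.2,0,0,0,1],[0,0,0,0,0,0,0.7],[0,0,0,0,0,0,0],[0,0,0,0,0,0,0],[0,0,0,0,0,0,0],[0,0,0,0,0,0,0],[0,0,0,0,0,0,0]]]}}

```text
time_s: 44.12
eef_pos: [0.5237, 0.2805, 0.078]
ee_rot: [-3.141, -0.0, -0.039]
force: [-0.2, -0.6, 3.2]
finger_gap: 0.513
```

```bash
python3 - <<'E'
from h import *
go((.4605,-.0965,.17))
E
```

```text
t 44.12 pos [0.5237 0.2805 0.078 ] rot [-3.1415e+00 -5.0000e-04 -3.9300e-02] gap 0.513 F [-0.2 -0.6  3.2] j [-0.35  0.54 -0.32  1.85  0.23  0.79 -2.41]
[ 0.4605 -0.0965  0.17  ] -> [-0.97  7.58 -1.84]
```

Emit:
{"api": "arm_command", "payload": {"deltas": [[[0,0,-0.8,0,0,0,0],[0,0,-0.9,0,0,0,0],[-0.12,0.94,-0.1,0,0,0,0],[-0.12,0.95,0,0,0,0,0],[-0.12,0.95,0,0,0,0,0],[-0.12,0.95,0,0,0,0,0],[-0.12,0.95,0,0,0,0,0],[-0.12,0.95,0,0,0,0,0],[-0.12,0.95,0,0,0,0,0],[-0.12,0.95,0,0,0,0,0]]]}}

```text
time_s: 45.38
eef_pos: [0.4601, -0.0982, 0.1676]
ee_rot: [-3.142, -0.0, -0.039]
force: [1.4, 0.1, -1.2]
finger_gap: 0.513
```

```bash
python3 - <<'E'
from h import *
go((.4607,-.097,.0705))
E
```

```text
t 45.38 pos [ 0.4601 -0.0982  0.1676] rot [-3.1416 -0.     -0.039 ] gap 0.513 F [ 1.4  0.1 -1.2] j [ 0.27  0.22 -0.22  2.07  0.06  0.85 -1.59]
[ 0.4607 -0.097   0.0705] -> [ 0.01 -0.03  1.94]
```

Emit:
{"api": "arm_command", "payload": {"deltas": [[[0,0,0.6,0,0,0,0],[0,0,0.6,0,0,0,0],[0,0,0.4,0,0,0,0],[0,0,0.2,0,0,0,0],[0,0,0.08,0,0,0,0],[0,0,0,0,0,0,0],[0,0,0,0,0,0,0]]]}}

```text
time_s: 46.25
eef_pos: [0.4612, -0.0969, 0.0743]
ee_rot: [3.141, -0.001, -0.039]
force: [-1.0, 0.3, -0.9]
finger_gap: 0.514
```

```bash
python3 - <<'E'
from h import *
go((.4607,-.097,.0700))
E
```

```text
t 46.25 pos [ 0.4612 -0.0969  0.0743] rot [ 3.1414e+00 -1.3000e-03 -3.9200e-02] gap 0.514 F [-1.   0.3 -0.9] j [ 0.24  0.37 -0.2   2.15  0.12  0.63 -1.65]
[ 0.4607 -0.097   0.07  ] -> [-0.01  0.    0.09]
```

Emit:
{"api": "arm_command", "payload": {"deltas": [[[0,0,0.06,0,0,0,0],[0,0,0.03,0,0,0,0],[0,0,0,0,0,0,0],[0,0,0,0,0,0,0.8],[0,0,0,0,0,0,0.9],[0,0,0,0,0,0,1],[0,0,-0.5,0,0,0,1],[0,0,-1,0,0,0,1],[0,0,-1,0,0,0,1],[0,0,0,0,0,0,1]]]}}

```text
time_s: 47.5
eef_pos: [0.4633, -0.0971, 0.1977]
ee_rot: [3.141, -0.008, -0.039]
force: [0.5, 0.0, -0.0]
finger_gap: 1.001
```

```bash
python3 - <<'E'
from h import *
go((.4484,.3605,.195))
E
```

```text
t 47.5 pos [ 0.4633 -0.0971  0.1977] rot [ 3.1407 -0.0076 -0.0394] gap 1.001 F [ 0.5  0.  -0. ] j [ 0.28  0.18 -0.23  2.04  0.05  0.91 -1.59]
[0.4484 0.3605 0.195 ] -> [-0.66 -9.13  0.05]
```

Emit:
{"api": "arm_command", "payload": {"deltas": [[[-0.06,-0.95,0,0,0,0,1],[-0.06,-0.95,0,0,0,0,1],[-0.06,-0.95,0,0,0,0,1],[-0.06,-0.95,0,0,0,0,1],[-0.06,-0.95,0,0,0,0,1],[-0.06,-0.95,0,0,0,0,1],[-0.06,-0.95,0,0,0,0,1],[-0.06,-0.95,0,0,0,0,1],[-0.06,-0.9,0,0,0,0,1],[-0.06,-0.6,0,0,0,0,1]]]}}

```text
time_s: 48.75
eef_pos: [0.4473, 0.3609, 0.1926]
ee_rot: [3.141, 0.002, -0.037]
force: [0.4, -0.3, 0.4]
finger_gap: 0.999
```

Emit:
{"api": "arm_command", "payload": {"deltas": [[[0,0,0,0,0,0.8,1],[0,0,0.4,0,0,0.75,1],[0,0,0.4,0,0,0,1],[0,0,0,0,0,0,1],[0,0,0,0,0,0,1]]]}}

```text
time_s: 49.38
eef_pos: [0.4485, 0.359, 0.1541]
ee_rot: [3.141, 0.0, -0.255]
force: [-0.0, 0.1, -0.5]
finger_gap: 1.001
```

```bash
python3 - <<'E'
from h import *
go((.4484,.3605,.07))
E
```

```text
t 49.38 pos [0.4485 0.359  0.1541] rot [ 3.1415e+00  3.0000e-04 -2.5540e-01] gap 1.001 F [-0.   0.1 -0.5] j [-0.46  0.42 -0.42  1.84  0.21  0.92 -2.79]
[0.4484 0.3605 0.07  ] -> [-0.01 -0.03  1.68]
```

Emit:
{"api": "arm_command", "payload": {"deltas": [[[0,-0.03,0.6,0,0,0,1],[0,0,0.6,0,0,0,1],[0,0,0.35,0,0,0,1],[0,0,0.12,0,0,0,1],[0,0,0,0,0,0,0.7],[0,0,0,0,0,0,0],[0,0,0,0,0,0,0],[0,0,0,0,0,0,0],[0,0,0,0,0,0,0],[0,0,0,0,0,0,0]]]}}

```text
time_s: 50.62
eef_pos: [0.449, 0.3605, 0.0708]
ee_rot: [-3.141, -0.0, -0.256]
force: [-0.1, -0.5, 1.6]
finger_gap: 0.463
```

```bash
python3 - <<'E'
from h import *
go((.4695,-.006,.16))
E
```

```text
t 50.62 pos [0.449  0.3605 0.0708] rot [-3.1415e+00 -2.0000e-04 -2.5550e-01] gap 0.463 F [-0.1 -0.5  1.6] j [-0.49  0.53 -0.38  1.9   0.27  0.76 -2.85]
[ 0.4695 -0.006   0.16  ] -> [ 2.25  6.99 -1.78]
```

Emit:
{"api": "arm_command", "payload": {"deltas": [[[0,0,-0.8,0,0,0,0],[0,0,-0.9,0,0,0,0],[0.28,0.87,-0.1,0,0,0,0],[0.28,0.88,0,0,0,0,0],[0.28,0.88,0,0,0,0,0],[0.28,0.88,0,0,0,0,0],[0.28,0.87,0,0,0,0,0],[0.28,0.87,0,0,0,0,0],[0.28,0.87,0,0,0,0,0],[0.29,0.87,0,0,0,0,0]]]}}

```text
time_s: 51.88
eef_pos: [0.4691, -0.0077, 0.1607]
ee_rot: [3.142, -0.0, -0.256]
force: [0.8, 0.7, -0.9]
finger_gap: 0.47
```

```bash
python3 - <<'E'
from h import *
go((.4697,-.006,.063))
E
```

```text
t 51.88 pos [ 0.4691 -0.0077  0.1607] rot [ 3.1416 -0.     -0.2555] gap 0.47 F [ 0.8  0.7 -0.9] j [ 0.14  0.23 -0.29  2.08  0.09  0.84 -2.03]
[ 0.4697 -0.006   0.063 ] -> [ 0.   -0.03  1.95]
```

Emit:
{"api": "arm_command", "payload": {"deltas": [[[0,0,0.6,0,0,0,0],[0,0,0.6,0,0,0,0],[0,0,0.4,0,0,0,0],[0,0,0.2,0,0,0,0],[0,0,0.1,0,0,0,0],[0,0,0,0,0,0,0],[0,0,0,0,0,0,0]]]}}

```text
time_s: 52.75
eef_pos: [0.4699, -0.0061, 0.0663]
ee_rot: [-3.141, -0.001, -0.256]
force: [0.6, -1.2, -1.1]
finger_gap: 0.469
```

```bash
python3 - <<'E'
from h import *
go((.4697,-.006,.063))
E
```

```text
t 52.75 pos [ 0.4699 -0.0061  0.0663] rot [-3.1413e+00 -1.2000e-03 -2.5560e-01] gap 0.469 F [ 0.6 -1.2 -1.1] j [ 0.1   0.39 -0.26  2.15  0.17  0.62 -2.11]
[ 0.4697 -0.006   0.063 ] -> [-0.   -0.    0.07]
```

Emit:
{"api": "arm_command", "payload": {"deltas": [[[0,0,0.05,0,0,0,0],[0,0,0.02,0,0,0,0],[0,0,0,0,0,0,0],[0,0,0,0,0,0,0.75],[0,0,0,0,0,0,0.8],[0,0,0,0,0,0,0.8],[0,0,-0.5,0,0,0,0.8],[0,0,-1,0,0,0,0.8],[0,0,-1,0,0,-0.75,1],[0,0,-1,0,0,-0.8,1]]]}}

```text
time_s: 54.0
eef_pos: [0.469, -0.0062, 0.2387]
ee_rot: [3.142, 0.0, -0.036]
force: [0.4, 0.0, 0.1]
finger_gap: 0.982
```

```bash
python3 - <<'E'
from h import *
go((.5572,.4454,.24),yaw=-.038)
E
```

```text
t 54.0 pos [ 0.469  -0.0062  0.2387] rot [ 3.1415e+00  1.0000e-04 -3.5500e-02] gap 0.982 F [0.4 0.  0.1] j [ 0.19  0.14 -0.34  1.99  0.05  1.02 -1.78]
[0.5572 0.4454 0.24  ] -> [ 1.42 -9.09 -0.03]
```

Emit:
{"api": "arm_command", "payload": {"deltas": [[[0.14,-0.91,0,0,0,0,1],[0.14,-0.91,0,0,0,0,1],[0.14,-0.91,0,0,0,0,1],[0.14,-0.91,0,0,0,0,1],[0.14,-0.91,0,0,0,0,1],[0.14,-0.91,0,0,0,0,1],[0.14,-0.91,0,0,0,0,1],[0.14,-0.91,0,0,0,0,1],[0.14,-0.91,0,0,0,0,1],[0.15,-0.9,0,0,0,0,1]]]}}

```text
time_s: 55.25
eef_pos: [0.5578, 0.4465, 0.2367]
ee_rot: [3.141, 0.0, -0.039]
force: [0.2, -0.4, 0.9]
finger_gap: 1.0
```

Emit:
{"api": "arm_command", "payload": {"deltas": [[[0,0,0.5,0,0,0,1],[0,0,0,0,0,0,1],[0,0,0,0,0,0,1]]]}}

```text
time_s: 55.62
eef_pos: [0.5581, 0.4445, 0.2126]
ee_rot: [3.141, -0.0, -0.04]
force: [0.4, -0.2, 0.7]
finger_gap: 0.998
```

```bash
python3 - <<'E'
from h import *
go((.5572,.4454,.133))
E
```

```text
t 55.62 pos [0.5581 0.4445 0.2126] rot [ 3.1413e+00 -3.0000e-04 -4.0200e-02] gap 0.998 F [ 0.4 -0.2  0.7] j [-0.46  0.59 -0.46  1.43  0.27  1.18 -2.57]
[0.5572 0.4454 0.133 ] -> [-0.02 -0.02  1.59]
```

Emit:
{"api": "arm_command", "payload": {"deltas": [[[-0.02,-0.02,0.6,0,0,0,1],[0,0,0.6,0,0,0,1],[0,0,0.35,0,0,0,1],[0,0,0.04,0,0,0,1],[0,0,0,0,0,0,0.7],[0,0,0,0,0,0,0],[0,0,0,0,0,0,0],[0,0,0,0,0,0,0],[0,0,0,0,0,0,0],[0,0,0,0,0,0,0]]]}}

```text
time_s: 56.88
eef_pos: [0.5568, 0.4465, 0.133]
ee_rot: [-3.141, -0.0, -0.039]
force: [-0.8, 0.5, 1.9]
finger_gap: 0.54
```

```bash
python3 - <<'E'
from h import *
go((.472,.0935,.23))
E
```

```text
t 56.88 pos [0.5568 0.4465 0.133 ] rot [-3.1411e+00 -3.0000e-04 -3.9100e-02] gap 0.54 F [-0.8  0.5  1.9] j [-0.48  0.66 -0.44  1.5   0.31  1.04 -2.6 ]
[0.472  0.0935 0.23  ] -> [-1.42  7.12 -1.94]
```

Emit:
{"api": "arm_command", "payload": {"deltas": [[[0,0,-0.7,0,0,0,0],[0,0,-0.8,0,0,0,0],[-0.17,0.87,-0.2,0,0,0,0],[-0.18,0.9,0,0,0,0,0],[-0.18,0.9,0,0,0,0,0],[-0.18,0.9,0,0,0,0,0],[-0.18,0.9,0,0,0,0,0],[-0.18,0.9,0,0,0,0,0],[-0.18,0.9,0,0,0,0,0],[-0.17,0.85,0,0,0,0,0]]]}}

```text
time_s: 58.12
eef_pos: [0.4709, 0.0916, 0.2174]
ee_rot: [3.141, 0.0, -0.039]
force: [0.6, -1.3, -1.3]
finger_gap: 0.54
```

```bash
python3 - <<'E'
from h import *
go((.472,.0935,.126))
E
```

```text
t 58.12 pos [0.4709 0.0916 0.2174] rot [ 3.1411e+00  4.0000e-04 -3.9500e-02] gap 0.54 F [ 0.6 -1.3 -1.3] j [ 0.07  0.19 -0.44  1.99  0.1   0.98 -2.03]
[0.472  0.0935 0.126 ] -> [ 0.02 -0.04  1.83]
```

Emit:
{"api": "arm_command", "payload": {"deltas": [[[0,0,0.6,0,0,0,0],[0,0,0.6,0,0,0,0],[0,0,0.4,0,0,0,0],[0,0,0.15,0,0,0,0],[0,0,0.04,0,0,0,0],[0,0,0,0,0,0,0],[0,0,0,0,0,0,0]]]}}

```text
time_s: 59.0
eef_pos: [0.4723, 0.0935, 0.1289]
ee_rot: [-3.141, -0.001, -0.039]
force: [0.4, 0.3, -1.8]
finger_gap: 0.538
```

```bash
python3 - <<'E'
from h import *
go((.472,.0935,.1258))
E
```

```text
t 59.0 pos [0.4723 0.0935 0.1289] rot [-3.1414e+00 -1.3000e-03 -3.9100e-02] gap 0.538 F [ 0.4  0.3 -1.8] j [ 0.04  0.31 -0.43  2.07  0.18  0.79 -2.11]
[0.472  0.0935 0.1258] -> [-0.01 -0.    0.06]
```

Emit:
{"api": "arm_command", "payload": {"deltas": [[[0,0,0.06,0,0,0,0],[0,0,0,0,0,0,0],[0,0,0,0,0,0,0.75],[0,0,0,0,0,0,0.85],[0,0,0,0,0,0,1],[0,0,0,0,0,0,1],[0,0,-0.5,0,0,0,1],[0,0,-1,0,0,0,1],[0,0,-1,0,0,0,1],[0,0,-0.7,0,0,0,1]]]}}

```text
time_s: 60.25
eef_pos: [0.4722, 0.0935, 0.2876]
ee_rot: [-3.141, -0.002, -0.039]
force: [0.4, 0.0, 0.0]
finger_gap: 1.003
```

Emit:
{"api": "arm_command", "payload": {"deltas": [[[0,0.95,0,0,0,0,1],[0,0.95,0,0,0,0,1],[0,0.95,0,0,0,0,1],[0,0.95,0,0,0,0,1],[0,0.95,0,0,0,0,1],[0,0.95,0,0,0,0,1],[0,0.95,0,0,0,0,1],[0,0.95,0,0,0,0,1],[0,0.95,0,0,0,0,1],[0,0.95,0,0,0,0,1]]]}}

```text
time_s: 61.5
eef_pos: [0.453, -0.3827, 0.2851]
ee_rot: [-3.142, -0.0, -0.039]
force: [1.2, -0.1, 0.3]
finger_gap: 1.001
```

Emit:
{"api": "arm_command", "payload": {"deltas": [[[-0.3,0.9,0,0,0,0,1],[-0.6,0.9,0,0,0,0,1],[-0.6,0.9,0,0,0,0,1],[-0.6,0.9,0,0,0,0,1],[0,0,0,0,0,0,1],[0,0,0,0,0,0,1],[0,0,0,0,0,0,1]]]}}

```text
time_s: 62.38
eef_pos: [0.3428, -0.5557, 0.2851]
ee_rot: [-3.141, -0.001, -0.036]
force: [-0.4, -0.8, 0.5]
finger_gap: 0.999
```

```bash
python3 - <<'E'
from h import *
from plant import env
o={n:pickle.load(open(n+"0.pkl","rb")) for n in("top","scene")}
for n in o:
    d=env.snapshot(n);pickle.dump(d,open(n+"9.pkl","wb"))
    for tag,c,z0,z1 in(("mill",(.4705,.0927),.1,.2),("shaker",(.469,-.005),.05,.1),("jar",(.46,-.097),.09,.12)):
        r=[]
        for e in(o[n],d):
            q=cloud(e).reshape(-1,3);k=q[(np.hypot(*(q[:,:2]-c).T)<.05)&(q[:,2]>z0)&(q[:,2]<z1)];r.append(np.r_[len(k),k.mean(0)])
        print(n,tag,r[0][0],r[1][0],"shift mm",((r[1]-r[0])[1:]*1000).round(1))
    q=cloud(d).reshape(-1,3);k=q[(q[:,0]>.5)&(q[:,0]<.66)&(abs(q[:,1]+.01)<.13)&(q[:,2]>.073)&(q[:,2]<.082)];print("front",cv2.minAreaRect(k[:,:2].astype(np.float32)))
d=pickle.load(open("top9.pkl","rb"));cv2.imwrite("pics/t9.png",cv2.resize(d["image"][100:300,130:530,::-1],None,fx=2,fy=2,interpolation=cv2.INTER_CUBIC))
go()
E
```

```text
top mill 301.0 299.0 shift mm [-0.5 -0.9 -0.1]
top shaker 155.0 153.0 shift mm [-1.2 -0.3  0. ]
top jar 228.0 227.0 shift mm [-0.6 -0.5  0.1]
front ((0.6238607168197632, -0.008550114929676056), (0.23861107230186462, 0.018839605152606964), 87.79277801513672)
scene mill 313.0 323.0 shift mm [ 0.2 -1.3 -0.2]
scene shaker 149.0 151.0 shift mm [-1.3 -0.3 -0.2]
scene jar 168.0 167.0 shift mm [-0.5 -0.2 -0.1]
front ((0.6225354671478271, -0.007533453404903412), (0.23835352063179016, 0.038838453590869904), 83.1281509399414)
t 62.48 pos [ 0.3425 -0.5559  0.2853] rot [-3.1413e+00 -4.0000e-04 -3.6800e-02] gap 0.999 F [-0.1 -0.1 -0.4] j [ 0.91  0.39  0.02  1.54 -0.01  1.21 -0.68]
```

View pics/t9.png

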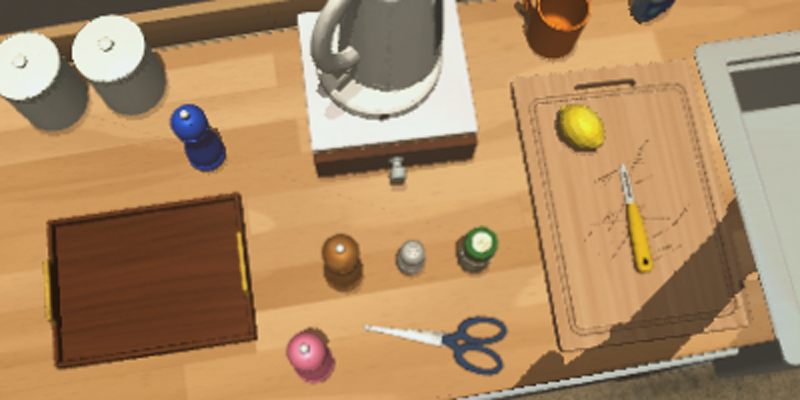

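The top view shows the drawer shut at (395,155), the mill, shaker and jar standing at (341,255), (411,256) and (479,247), and the peeler lengthwise on the board at (637,215). Handing in.

```bash
python3 -c "
from plant import env
print(env.close_job(), env.read_state()['time_s'])"
```

```text
the job is handed in; nothing more can be done
the job is handed in; nothing more can be done
```

I finished the job and handed it in at about 62 s of the 152 s allowed. The hand-in reports no verdict, so the result rests on my own checks.

**What I did:** I moved the brown mill, the shaker and the jar upright onto the tray and pulled the drawer out about 157 mm. I then laid the peeler lengthwise on the board, shut the drawer and put the jar, shaker and mill back. My first grip on the shaker closed across its corners at 55 mm, so I released it and turned the gripper 30°. The second grip read 41 mm, and only then did I lift it.

**Last checks, from the top and scene cameras against the starting images:**
- **Mill, shaker and jar:** each stands upright within about 1.5 mm of where it started.
- **Drawer:** it was pushed against its stop until the force rose, and the front lies flush with the carcase to about 1–2 mm.
- **Peeler:** it lies flat on the board, along its length and clear of the lemon. I judged this by eye from the pictures, not from a measured angle.
- **Robot:** it is clear of everything.

The scene camera's fit of the drawer front angle was off (83° against 88° from the top camera). I put that down to stray points, because its position agreed with the top camera. No check failed.

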